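# Sort pedestal posts in a stepped foot gauge and close it with the straightedge

## Robot

A 7-joint arm with a two-finger parallel gripper is mounted at the origin on the work surface. World frame = base frame: x ahead of the robot, y to its left, z up, the work surface at z = 0. Lengths are in m, angles in rad, forces in N, time in s.
With the tool pointing down it reaches from about 0.425 to 0.95 m from the base axis. Payload 4.7 kg.
Tool frame: the origin (TCP) lies midway between the tips of the shut fingers; the grasp point (between the pads) lies 19 mm behind it; y points along the fingers, z is the direction in which the jaws open and shut, and the axes are right-handed (so a half turn about y gives the same grasp; the last joint's range is limited). The gripper opens to 85 mm and grips with 20 to 120 N. Pads are 22 mm wide; open, the fingers measure 114 mm over their backs; the gripper's body (76 mm by 85 mm) begins 54 mm behind the grasp point. The pads swing forward as they close: fully open they stand 13 mm farther back than shut.
Start: joints at [1.23, 0.469, -0.049, 1.532, 0.024, 1.141, -0.082], TCP at [0.207, -0.642, 0.231] pointing down, gripper open.
Joint ranges: [-2.59, 2.59], [-0.33, 1.99], [-1.39, 1.29], [0.1, 2.45], [-1.04, 4.18], [0.21, 1.99], [-2.66, 2.66]. Speed limits (rad/s): [2.57, 2.57, 3.14, 3.14, 3.14, 3.14, 3.14].

## Interface

Orientations are given as a unit quaternion [x, y, z, w].
In Python, from cell import robot gives the robot as it stands.
- The arm moves only by the tool jog_arm, never from a script. Its arguments are lists of equal length, an entry for each row: "offset": the shift along the tool's x, y, z in cm, a list of three; "roll": the turn about the tool's y in degrees; "claw": the finger opening in cm, from 0 to 8.54. A call has 1 to 10 rows; each row shifts and turns the commanded pose from where the row before left it, along the tool's axes as they then stand; what a row does not reach is not made up. A row lasts 1/10 s, in which the tool goes at most 50 mm and 8.59 degrees, less where a joint would pass 70% of its speed; a pose out of reach is approached as far as the arm can. A call with a gripper value outside its range is refused whole. The fingers move at their own pace and stop on an object; "newtons" is the grip in N (left out, the last holds). Time passes only in rows, so rows that do not move let the fingers close. It gives the time, the measured TCP pose, the force and the opening at its end, in the units of the state.
- robot.sense(): the state, without advancing time (a new reading comes with each control period).
- robot.get_image(name): name is "scene" or "top" or "wrist"; returns a dict with "frame" (420x560x3 uint8, red, green, blue), "mtx" (3x3 intrinsics, pixels), "world_from_camera" (4x4, takes a point from camera to world coordinates). Camera axes: x right, y down, z forward; pixel columns grow to the right and rows downward; lengths in m; the calibration is good to about 2 mm. A picture is of the moment at which its call begins. There is no depth.
- robot.job_done(): hands the job in, once; it reports no verdict.
The state is a dict: "t": time; "joint_pos": joint angles; "qvel": joint speeds; "joint_efforts": joint torques, N m; "tcp_pos": TCP position; "eef_rot": TCP orientation; "contact_force": force on the tool from outside, world axes, zero at the start; "moment": the same for the moment, N m; "opening": finger opening in m.
Only numpy, scipy, OpenCV 4.12 (cv2) and the standard library are available. Lean on these libraries where they do the work, as an engineer would, in place of code of your own. Each camera call takes 0.05 s, during which the arm holds its last target. There are 200 camera calls.

## Task

Size the loose steel pedestal posts, the tallest one first and then on down to the shortest: slide each post's foot along the table at the gauge's slots, trying the narrowest slot first and then each wider one in turn, and leave the post standing, its foot wholly inside, in the first slot that it enters. When all posts are in, lay the straightedge flat on the table, flush against the gauge's front face along its whole length and centred on it, so that it closes the slots. Leave the other things on the table where they are.

Things in the scene. Friction and masses are not known exactly. Their poses are not given: they have to be found in the camera images.
- post_a: bright steel pedestal post, 66 mm tall in all: a round flat foot 8 mm thick under an upright pillar 14 mm in diameter (0.1 to 0.2 kg). The foot's diameter is between 28 and 45 mm, differs from post to post and has to be found with the gauge. Origin: centre of the foot's underside; z up the pillar. May be absent.
- post_b: bright steel pedestal post, 58 mm tall in all: a round flat foot 8 mm thick under an upright pillar 14 mm in diameter (0.1 to 0.2 kg). The foot's diameter is between 28 and 45 mm, differs from post to post and has to be found with the gauge. Origin: centre of the foot's underside; z up the pillar. May be absent.
- post_c: bright steel pedestal post, 50 mm tall in all: a round flat foot 8 mm thick under an upright pillar 14 mm in diameter (0.1 to 0.2 kg). The foot's diameter is between 28 and 45 mm, differs from post to post and has to be found with the gauge. Origin: centre of the foot's underside; z up the pillar. May be absent.
- post_d: bright steel pedestal post, 42 mm tall in all: a round flat foot 8 mm thick under an upright pillar 14 mm in diameter (0.1 to 0.2 kg). The foot's diameter is between 28 and 45 mm, differs from post to post and has to be found with the gauge. Origin: centre of the foot's underside; z up the pillar. May be absent.
- gauge: dark steel stepped gauge bolted to the table: plate 236 mm long (its y), 72 mm deep (its x), 10 mm high, with four straight slots 52 mm deep, cut through its full height and open at the front face, which looks to the robot; 31.5, 36.5, 41.5, 46.5 mm wide from its -y to its +y end, 16 mm walls between. Origin: middle of the front face, at table height; x points into the slots, y along the front face
- slot1 (a point): middle of the mouth of the narrowest slot (31.5 mm wide), on the gauge's front face at table height; axes as the gauge's: x points into the slot. A foot too wide for it (by 2.5 mm or more) stops with the post's axis still in front of the face; one that fits has 2.5 mm of play or more and slides on to the slot's end
- slot2 (a point): middle of the mouth of the second slot (36.5 mm wide), on the gauge's front face at table height; axes as the gauge's: x points into the slot. A foot too wide for it (by 2.5 mm or more) stops with the post's axis still in front of the face; one that fits has 2.5 mm of play or more and slides on to the slot's end
- slot3 (a point): middle of the mouth of the third slot (41.5 mm wide), on the gauge's front face at table height; axes as the gauge's: x points into the slot. A foot too wide for it (by 2.5 mm or more) stops with the post's axis still in front of the face; one that fits has 2.5 mm of play or more and slides on to the slot's end
- slot4 (a point): middle of the mouth of the widest slot (46.5 mm wide), on the gauge's front face at table height; axes as the gauge's: x points into the slot. A foot too wide for it (by 2.5 mm or more) stops with the post's axis still in front of the face; one that fits has 2.5 mm of play or more and slides on to the slot's end
- straightedge: aluminium straightedge lying flat, 250 mm long (its y), 36 mm wide (its x), 10 mm thick, with a black grip rib on its middle, 70 mm long (y), 12 mm wide (x), reaching to 36 mm above the table; 0.3 kg; both long edges are alike. Origin: centre of the underside; z up
- lens_cap: bystander: small black round lens cap, 32 mm across, 12 mm high; origin at the underside
- lens_cap_big: bystander: larger black round lens cap, 42 mm across, 12 mm high; origin at the underside
- screwdriver: bystander: screwdriver with black handle, 170 mm long, lying flat; origin at the underside
- lens_mount: bystander: round lens in a black mount on a thin post with a flat base, 108 mm tall; origin at the underside
- goggles: bystander: laser goggles with two green lenses and side arms, 140 mm wide, 49 mm high; origin at the underside
- viewer: bystander: black pistol-grip infrared viewer lying on its side, 130 mm long, 44 mm high; origin at the underside
Mind the look-alikes: they are no part of the job. Leave any purple look-alike of the post_d alone.

How it is judged:
By the outcome, as a careful person would: the job done as asked, in the order asked, and still so for the second after the job is handed in, with the robot touching nothing.
Of post_a, post_b, post_c, post_d only 3 to 4 are there at a start; the rules pass over those that are not, and their reading is None.
At some moment in a run one of post_a, post_b, post_c, post_d, straightedge may be knocked a few centimetres aside while the robot is not near it.
Once in a run the grip may slacken for a moment while it holds something.
It also fails if it takes over 210 s, if anything falls off the work surface, if the arm or the gripper's body presses on something with over 40 N, if the wrist force passes 120 N, or if a joint passes its speed limit or range.

## Working session

There is one attempt and no reset: what is moved stays moved. The work goes in short steps, Python scripts to look and compute and a tool call to move; the robot and the scene stay as the last step left them, time stands still between calls to the robot, and variables do not carry over. Pictures are saved under pics/ and viewed, about 12 in all and at most 16, crops included, and the job is handed in when it is done.

Besides the shell and the picture viewer there is one more tool, called after "Call:" as a command line: name --pt "numbers of a row" for each row, then --argument value for the rest. jog_arm: Moves the arm, as the interface text tells. Its arguments: {"type":"object","properties":{"offset":{"type":"array"},"roll":{"type":"array"},"claw":{"type":"array"},"newtons":{"type":"number"}},"required":["offset","roll","claw"]}

```bash
mkdir -p pics; ls; cat > h.py <<'E'
import numpy as np, cv2
from cell import robot
from scipy.spatial.transform import Rotation as R
def snap(name,fn=None,up=1.0):
    d=robot.get_image(name)
    if fn:
        im=d["frame"][...,::-1]
        cv2.imwrite(f"pics/{fn}.png",cv2.resize(im,None,fx=up,fy=up,interpolation=cv2.INTER_CUBIC))
        np.savez(f"pics/{fn}.npz",**d)
    return d
def load(fn): return dict(np.load(f"pics/{fn}.npz"))
def px2w(d,u,v,z=0.):
    K=d["mtx"];T=d["world_from_camera"]
    r=T[:3,:3]@np.linalg.solve(K,[u,v,1.]);o=T[:3,3]
    return o+r*(z-o[2])/r[2]
def w2px(d,p):
    T=d["world_from_camera"]
    c=T[:3,:3].T@(np.asarray(p,float)-T[:3,3]);q=d["mtx"]@c
    return q[:2]/q[2]
def st():
    s=robot.sense()
    print("t",round(s["t"],2),"tcp",np.round(s["tcp_pos"],4),"F",np.round(s["contact_force"],1),"open",round(s["opening"],4))
    return s
E
python3 - <<'E'
from h import *
s=st();print(R.from_quat(s["eef_rot"]).as_matrix().round(3), s["eef_rot"])
for n in("scene","top"):
    d=snap(n,n+"0",1.4);print(n,d["mtx"].round(1).tolist(),d["world_from_camera"].round(3).tolist())
E
```

```text
pics
t 0.0 tcp [ 0.2069 -0.6419  0.2302] F [-0.  -0.6 -0.1] open 0.0857
[[-0.952 -0.001  0.307]
 [-0.307  0.002 -0.952]
 [ 0.    -1.    -0.002]] [-0.1099412   0.69922152 -0.69783595  0.10966846]
scene [[485.9, 0.0, 276.6], [0.0, 485.9, 207.2], [0.0, 0.0, 1.0]] [[0.343, 0.675, -0.653, 1.317], [0.939, -0.249, 0.235, -0.306], [-0.004, -0.694, -0.72, 0.84], [0.0, 0.0, 0.0, 1.0]]
top [[390.2, 0.0, 279.5], [0.0, 390.2, 208.9], [0.0, 0.0, 1.0]] [[0.029, -0.992, 0.119, 0.456], [-1.0, -0.03, -0.001, -0.011], [0.004, -0.119, -0.993, 1.15], [0.0, 0.0, 0.0, 1.0]]
```

View pics/top0.png

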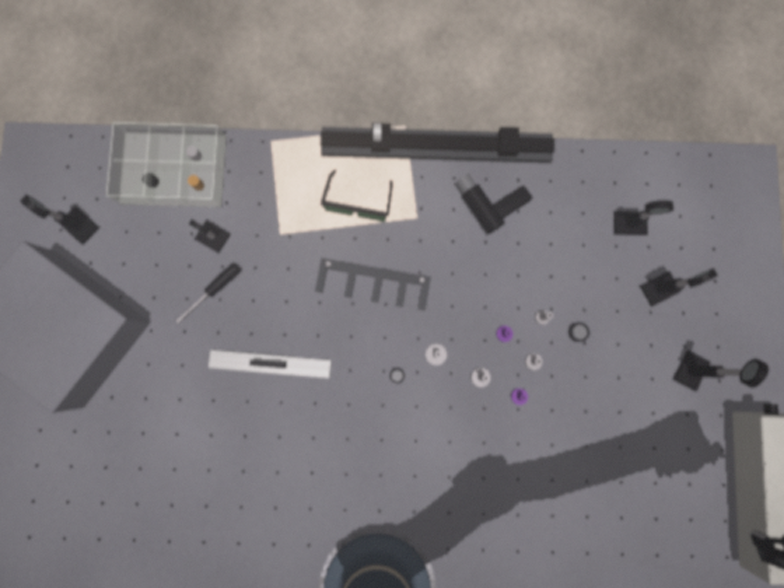

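View pics/scene0.png

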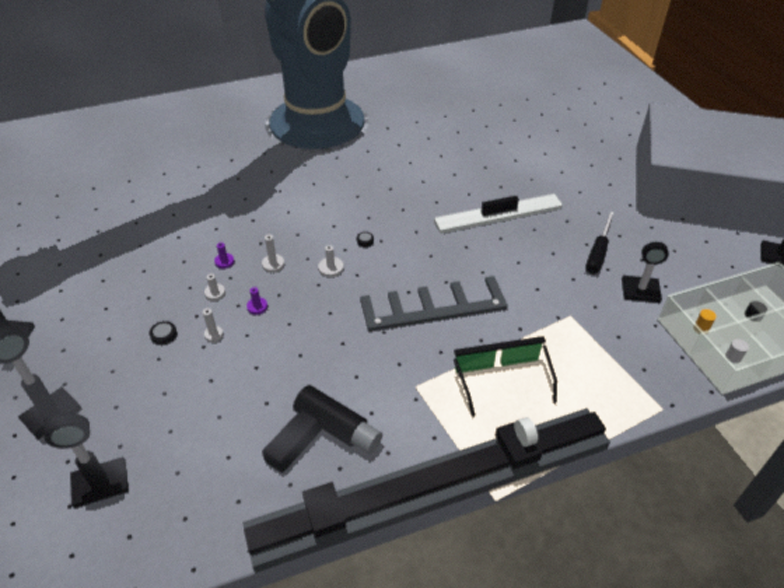

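```bash
python3 - <<'E'
from h import *
a=load("top0")["frame"][...,::-1][175:295,215:425]
b=load("scene0")["frame"][...,::-1][160:250,140:370]
a=cv2.resize(a,None,fx=3.3,fy=3.3,interpolation=cv2.INTER_CUBIC);b=cv2.resize(b,None,fx=693/230,fy=2.2,interpolation=cv2.INTER_CUBIC)
w=max(a.shape[1],b.shape[1]);im=np.zeros((a.shape[0]+b.shape[0],w,3),np.uint8);im[:a.shape[0],:a.shape[1]]=a;im[a.shape[0]:,:b.shape[1]]=b
im=im[:600];cv2.imwrite("pics/c1.png",im);print(im.shape)
t=load("top0");s=load("scene0")
P=[((436,354),(330,246),(331,267)),((481,377),(269,237),(273,263)),((534,362),(211,276),(214,293)),((544,317),(208,312),(213,334))]
for f,tp,ft in P:
    ft_=px2w(s,ft[0]/1.4,ft[1]/1.4,.008);p=px2w(t,f[0]/1.4,f[1]/1.4,.008)
    hs=np.arange(.03,.08,.001);e=[np.linalg.norm(w2px(s,[*ft_[:2],h])-np.array(tp)/1.4) for h in hs]
    print("top",p.round(3),"scene",ft_.round(3),"h",hs[np.argmin(e)].round(3))
for q in[(321,291),(424,308)]:print("gauge",px2w(t,q[0]/1.4,q[1]/1.4,.01).round(3))
for q in[(209,360),(329,369)]:print("se",px2w(t,q[0]/1.4,q[1]/1.4,.01).round(3))
for q in[(504,333),(519,397),(397,375),(579,331)]:print("other",px2w(t,q[0]/1.4,q[1]/1.4,.01).round(3))
E
```

```text
(594, 693, 3)
top [ 0.467 -0.108  0.008] scene [ 0.475 -0.108  0.008] h 0.058
top [ 0.423 -0.202  0.008] scene [ 0.429 -0.201  0.008] h 0.069
top [ 0.457 -0.312  0.008] scene [ 0.467 -0.312  0.008] h 0.048
top [ 0.551 -0.333  0.008] scene [ 0.557 -0.33   0.008] h 0.06
gauge [0.592 0.136 0.01 ]
gauge [ 0.562 -0.081  0.01 ]
se [0.441 0.361 0.01 ]
se [0.43  0.113 0.01 ]
other [ 0.515 -0.249  0.01 ]
other [ 0.385 -0.28   0.01 ]
other [ 0.422 -0.028  0.01 ]
other [ 0.524 -0.405  0.01 ]
```

View pics/c1.png

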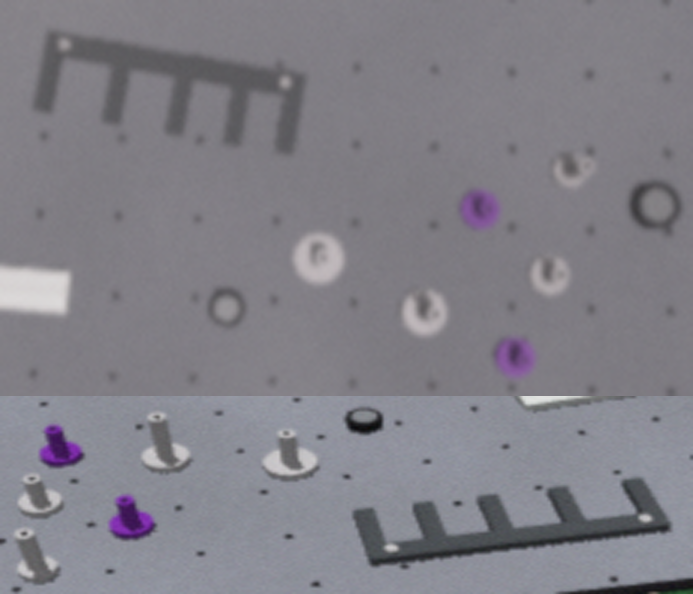

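Call:
jog_arm --pt "-3.6 0 -3" --pt "-3.6 0 -3" --pt "-3.6 0 -3" --pt "-3.6 0 -3" --pt "-3.6 0 -3" --pt "-3.6 0 -3" --pt "-3.6 0 -3" --pt "-3.6 0 -3" --pt "-3.6 0 -3" --pt "-3.6 0 -3" --roll '[0,0,0,0,0,0,0,0,0,0]' --claw '[8.5,8.5,8.5,8.5,8.5,8.5,8.5,8.5,8.5,8.5]'

```text
t: 1.1
tcp_pos: [0.4582, -0.2447, 0.2312]
eef_rot: [0.11, -0.699, 0.699, -0.11]
contact_force: [0.6, 0.4, -0.1]
opening: 0.0849
```

Call:
jog_arm --pt "0 0 0" --pt "0 0 0" --pt "0 0 0" --pt "0 0 0" --pt "0 0 0" --pt "0 0 0" --pt "0 0 0" --pt "0 0 0" --pt "0 0 0" --pt "0 0 0" --roll '[-8,-8,-8,-8,-8,-8,-8,-8,0,0]' --claw '[8.5,8.5,8.5,8.5,8.5,8.5,8.5,8.5,8.5,8.5]'

```text
t: 2.1
tcp_pos: [0.4575, -0.2465, 0.2311]
eef_rot: [-0.463, 0.535, -0.535, 0.462]
contact_force: [-0.2, 0.6, 0.8]
opening: 0.0851
```

```bash
python3 - <<'E'
from h import *
s=st();print(R.from_quat(s["eef_rot"]).as_matrix().round(3).tolist(),np.round(s["joint_pos"],2))
d=snap("wrist","w1",1.4);print(d["mtx"].round(1).tolist(),d["world_from_camera"].round(3).tolist())
E
```

```text
t 2.1 tcp [ 0.4575 -0.2465  0.2311] F [-0.2  0.6  0.8] open 0.0851
[[-0.145, -0.0, 0.989], [-0.989, 0.0, -0.145], [-0.0, -1.0, -0.0]] [ 0.78  0.25 -0.44  1.88  0.12  1.04  0.15]
[[338.3, 0.0, 284.6], [0.0, 338.3, 207.8], [0.0, 0.0, 1.0]] [[0.989, -0.139, -0.042, 0.466], [-0.145, -0.948, -0.282, -0.176], [-0.0, 0.285, -0.959, 0.375], [0.0, 0.0, 0.0, 1.0]]
```

View pics/w1.png

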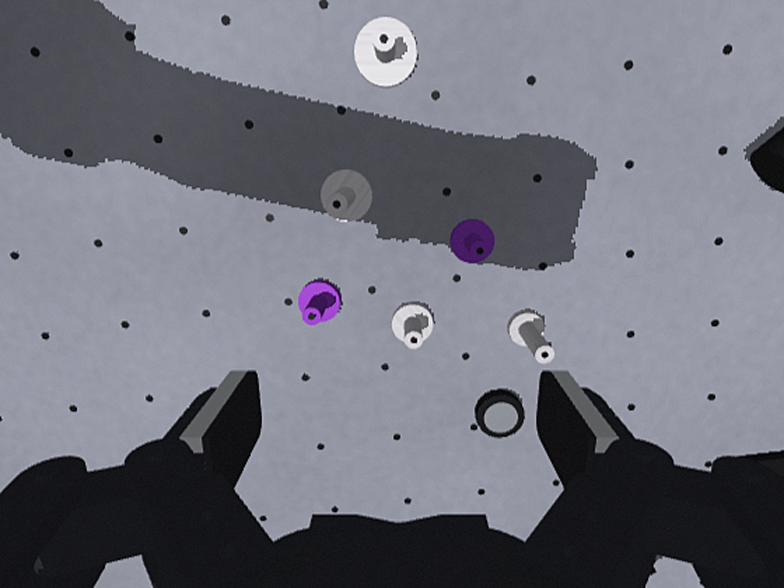

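```bash
cat >> h.py <<'E'
def hgt(d,foot,top,zf=.008):
    "foot centre px (rim z=zf) and pillar-top px -> position, best height, misfit px"
    p=px2w(d,*foot,zf);hs=np.arange(.02,.09,.0005)
    e=[np.linalg.norm(w2px(d,[*p[:2],h])-top) for h in hs];i=np.argmin(e)
    return p[:2].round(4),hs[i].round(4),round(e[i],1)
E
python3 - <<'E'
from h import *
d=load("w1")
for n,f,t in[("P1",(386,51),(384,38)),("P2",(346,195),(336,204)),("P3",(412,323),(413,340)),("P4",(526,328),(544,354)),("purp",(319,300),(311,316)),("purp",(472,241),(479,251))]:
    print(n,hgt(d,np.array(f)/1.4,np.array(t)/1.4))
for n,a,b in[("P1",(354,50),(418,50)),("P2",(320,195),(372,195)),("P3",(391,323),(434,323)),("P4",(508,328),(545,328))]:
    print(n,np.linalg.norm(px2w(d,a[0]/1.4,a[1]/1.4,.008)-px2w(d,b[0]/1.4,b[1]/1.4,.008)).round(4))
E
```

```text
P1 (array([ 0.4672, -0.1084]), np.float64(0.0485), np.float64(0.3))
P2 (array([ 0.4219, -0.2023]), np.float64(0.0695), np.float64(0.3))
P3 (array([ 0.4574, -0.3125]), np.float64(0.0445), np.float64(0.2))
P4 (array([ 0.5501, -0.3305]), np.float64(0.0595), np.float64(0.4))
purp (array([ 0.3854, -0.2818]), np.float64(0.0465), np.float64(0.3))
purp (array([ 0.5133, -0.2515]), np.float64(0.0445), np.float64(0.6))
P1 0.0449
P2 0.0396
P3 0.0355
P4 0.0306
```

Call:
jog_arm --pt "-2 2 -2.1" --pt "-1.9 2 -2.1" --pt "0 4 0" --pt "0 4 0" --pt "0 4 0" --pt "0 3 0" --pt "0 2.3 0" --pt "0 0 0" --pt "0 0 0" --roll '[0,0,0,0,0,0,0,0,0]' --claw '[6,6,6,6,6,6,6,6,6]'

```text
t: 3.05
tcp_pos: [0.422, -0.2018, 0.0186]
eef_rot: [-0.463, 0.534, -0.534, 0.463]
contact_force: [-0.6, -1.2, 0.1]
opening: 0.06
```

```bash
python3 - <<'E'
from h import *
st();d=snap("wrist","w2",1.4)
E
```

```text
t 3.05 tcp [ 0.422  -0.2018  0.0186] F [-0.6 -1.2  0.1] open 0.06
```

View pics/w2.png

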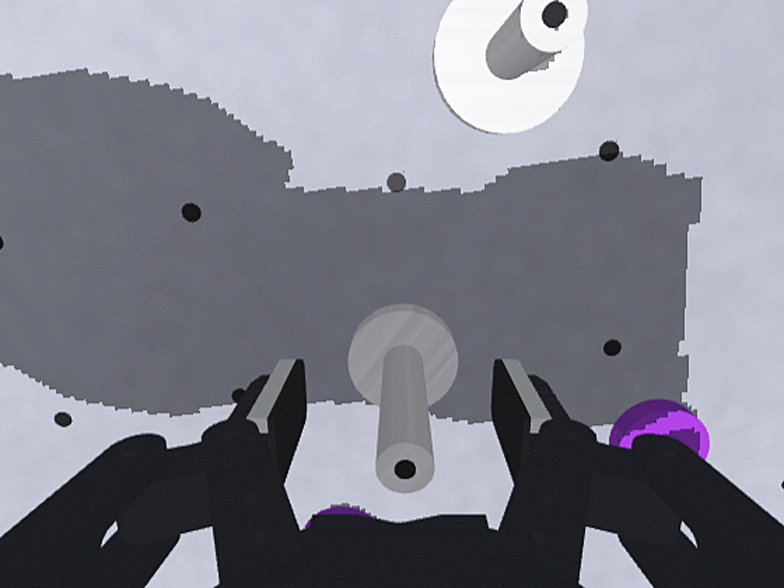

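Call:
jog_arm --pt "0 0 0" --pt "0 0 0" --pt "0 0 0" --pt "0 0 0" --pt "0 0 0" --pt "0 0 0" --pt "0 -0.5 0" --pt "0 -2 0" --pt "0 -4 0" --pt "0 -4 0" --roll '[0,0,0,0,0,0,0,0,0,0]' --claw '[0.5,0.5,0.5,0.5,0.5,0.5,0.5,0.5,0.5,0.5]' --newtons 60

```text
t: 4.1
tcp_pos: [0.4206, -0.2014, 0.1239]
eef_rot: [-0.464, 0.535, -0.533, 0.463]
contact_force: [0.6, -0.5, -0.6]
opening: 0.0126
```

Call:
jog_arm --pt "0 -4 0" --pt "-3 -3 0.8" --pt "-3 -3 0.8" --pt "-3 0 0.8" --pt "-3 0 0.8" --pt "-3 0 0.8" --pt "-3 0 0.8" --pt "-3 0 0" --pt "0 0 0" --pt "0 0 0" --roll '[0,0,0,0,0,0,0,0,0,0]' --claw '[0.5,0.5,0.5,0.5,0.5,0.5,0.5,0.5,0.5,0.5]'

```text
t: 5.1
tcp_pos: [0.4983, -0.0004, 0.223]
eef_rot: [-0.464, 0.534, -0.534, 0.463]
contact_force: [-0.3, -0.5, -1.3]
opening: 0.0123
```

```bash
python3 - <<'E'
from h import *
st();d=snap("wrist","w3",1.4)
E
```

```text
t 5.1 tcp [ 4.983e-01 -4.000e-04  2.230e-01] F [-0.3 -0.5 -1.3] open 0.0123
```

View pics/w3.png

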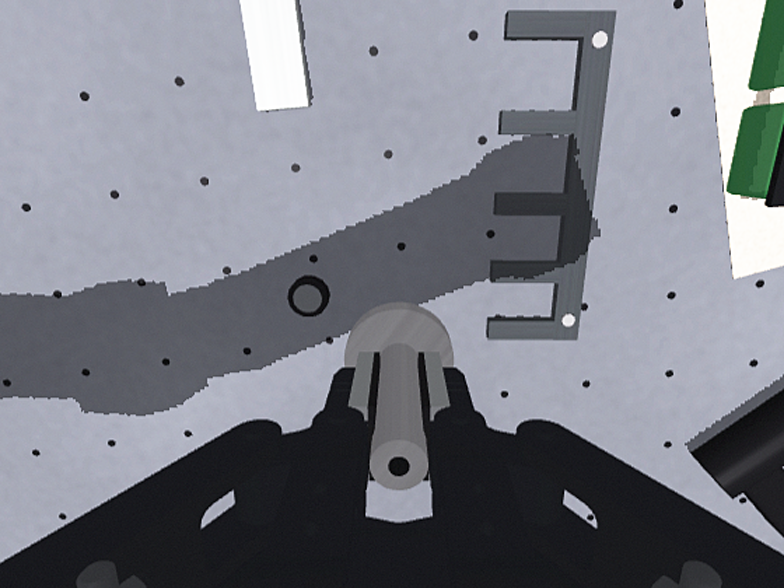

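```bash
python3 - <<'E'
from h import *
from scipy.optimize import least_squares
d=load("w3")
def loc(th,P):
    c,s=np.cos(th[2]),np.sin(th[2]);P=np.asarray(P,float)
    return np.c_[th[0]+c*P[:,0]-s*P[:,1],th[1]+s*P[:,0]+c*P[:,1],P[:,2]]
M=[(0,.118,.01),(.072,.118,.01),(0,-.118,.01),(.072,-.118,.01)]
px=np.array([(508,11),(616,11),(488,339),(577,339)])/1.4
f=lambda th:np.concatenate([w2px(d,p)-q for p,q in zip(loc(th,M),px)])
r=least_squares(f,[.577,.03,-.137]);print(r.x,r.fun.round(1))
# overlay
walls=[];y=-.118
for w in[16,31.5,16,36.5,16,41.5,16,46.5,16]:
    walls.append(y);y+=w/1000
walls.append(y)
im=cv2.resize(d["frame"][0:250,330:450][...,::-1],None,fx=2.4*2,fy=2.4,interpolation=cv2.INTER_NEAREST)
for x0,x1,k in[(0,0,0)]:
    pts=[(0,walls[0],.01)]
    for i in range(1,9):
        pts+= [(0,walls[i],.01),(.052,walls[i],.01)] if i%2 else [(.052,walls[i],.01),(0,walls[i],.01)]
    pts+=[(0,walls[9],.01),(.072,walls[9],.01),(.072,walls[0],.01)]
q=np.array([w2px(d,p) for p in loc(r.x,pts)]);q=(q-[330,0]+.5)*[4.8,2.4]
cv2.polylines(im,[q.astype(int)],True,(0,0,255),1);cv2.imwrite("pics/ov.png",im);print(im.shape)
c=[(walls[i]+walls[i+1])/2 for i in(1,3,5,7)];print(np.round(c,4));print(loc(r.x,[(0,y,0) for y in c]).round(4))
E
```

```text
[ 0.57476395  0.03170993 -0.14283325] [ 0.1 -0.2 -0.1  0.   0.1  0.  -0.   0.2]
(600, 576, 3)
[-0.0862 -0.0362  0.0188  0.0788]
[[ 0.5625 -0.0537  0.    ]
 [ 0.5696 -0.0042  0.    ]
 [ 0.5774  0.0503  0.    ]
 [ 0.586   0.1097  0.    ]]
```

View pics/ov.png

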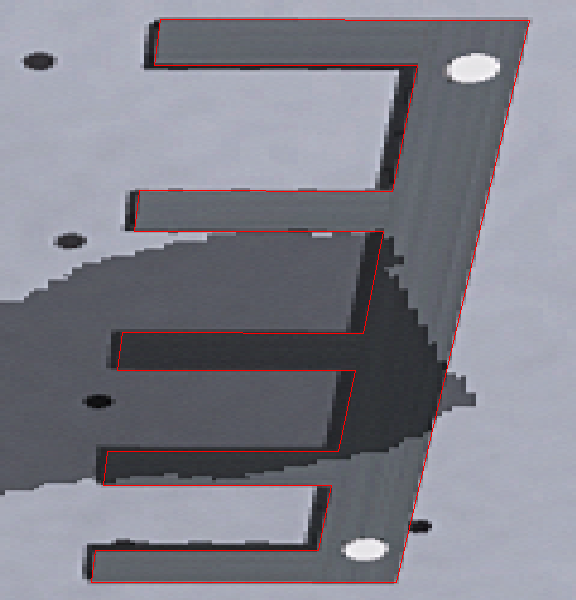

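```bash
cat >> h.py <<'E'
G=np.array([.57476,.03171]);TH=-.14283
GX=np.array([np.cos(TH),np.sin(TH)]);GY=np.array([-GX[1],GX[0]])
SY={1:-.08625,2:-.03625,3:.01875,4:.07875}
def tog(p): v=np.asarray(p)[:2]-G;return np.array([v@GX,v@GY])
def frg(x,y): return G+x*GX+y*GY
def go(xy,z=None):
    "print tool offset in cm from the present pose to world xy,z"
    s=robot.sense();p=np.array(s["tcp_pos"]);M=R.from_quat(s["eef_rot"]).as_matrix()
    t=np.array([*xy,p[2] if z is None else z]);print("off cm",(M.T@(t-p)*100).round(2),"zaz",np.degrees(np.arctan2(M[1,2],M[0,2])).round(2),"gauge",(tog(p)*1000).round(1))
E
python3 - <<'E'
from h import *
d=load("w3")
print(w2px(d,[.4983,-.0004,.2124])*1.4,w2px(d,[.4983,-.0004,.270])*1.4, "seen (399,352),(399,466)")
go(frg(-.045,SY[1]),.0186)
E
```

```text
[402.88666051 359.56872651] [404.86960021 461.88566737] seen (399,352),(399,466)
off cm [ 4.23 20.44  2.61] zaz -8.15 gauge [-70.9 -43.7]
```

Call:
jog_arm --pt "2.1 0 1.3" --pt "2.1 0 1.3" --pt "0 4 0" --pt "0 4 0" --pt "0 4 0" --pt "0 4 0" --pt "0 3 0" --pt "0 1 0" --pt "0 0.4 0" --pt "0 0 0" --roll '[0,0,0,0,0,0,0,0,0,0]' --claw '[0.5,0.5,0.5,0.5,0.5,0.5,0.5,0.5,0.5,0.5]'

```text
t: 6.15
tcp_pos: [0.5189, -0.047, 0.0202]
eef_rot: [0.463, -0.534, 0.535, -0.463]
contact_force: [-0.1, -0.5, -0.4]
opening: 0.0124
```

```bash
python3 - <<'E'
from h import *
st();go(frg(-.025,SY[1]),.0186)
E
```

```text
t 6.15 tcp [ 0.5189 -0.047   0.0202] F [-0.1 -0.5 -0.4] open 0.0124
off cm [0.03 0.16 1.91] zaz -8.2 gauge [-44.1 -85.9]
```

Call:
jog_arm --pt "0 0.1 0" --pt "0 0.06 0" --pt "0 0 0.4" --pt "0 0 0.4" --pt "0 0 0.4" --pt "0 0 0.4" --pt "0 0 0.3" --pt "0 0 0" --roll '[0,0,0,0,0,0,0,0]' --claw '[0.5,0.5,0.5,0.5,0.5,0.5,0.5,0.5]'

```text
t: 6.95
tcp_pos: [0.5358, -0.0487, 0.0192]
eef_rot: [-0.465, 0.535, -0.534, 0.462]
contact_force: [-7.9, 0.4, 12.7]
opening: 0.0119
```

Call:
jog_arm --pt "0 0 0.3" --pt "0 0 0.3" --pt "0 0 0.2" --pt "0 0 0.2" --pt "0 0 0" --roll '[0,0,0,0,0]' --claw '[0.5,0.5,0.5,0.5,0.5]'

```text
t: 7.45
tcp_pos: [0.5451, -0.05, 0.0192]
eef_rot: [-0.465, 0.535, -0.534, 0.462]
contact_force: [-7.9, 1.2, 13.1]
opening: 0.0129
```

```bash
python3 - <<'E'
from h import *
st();go(frg(-.01,SY[1]))
E
```

```text
t 7.45 tcp [ 0.5451 -0.05    0.0192] F [-7.9  1.2 13.1] open 0.0129
off cm [ 0.12 -0.    0.77] zaz -8.14 gauge [-17.7 -85.1]
```

Call:
jog_arm --pt "0.1 -0.03 0.2" --pt "0 0 0.2" --pt "0 0 0.1" --pt "0 0 0.1" --pt "0 0 0" --roll '[0,0,0,0,0]' --claw '[0.5,0.5,0.5,0.5,0.5]'

```text
t: 7.95
tcp_pos: [0.5502, -0.0516, 0.0192]
eef_rot: [-0.465, 0.535, -0.533, 0.461]
contact_force: [-11.2, 1.3, 15.7]
opening: 0.0123
```

Call:
jog_arm --pt "0 0 0.1" --pt "0 0 0.1" --pt "0 0 0" --roll '[0,0,0]' --claw '[0.5,0.5,0.5]'

```text
t: 8.25
tcp_pos: [0.5525, -0.0518, 0.0192]
eef_rot: [-0.465, 0.535, -0.533, 0.462]
contact_force: [-9.3, 1.2, 14.2]
opening: 0.0122
```

```bash
python3 - <<'E'
from h import *
st();go(frg(-.03,SY[2]))
E
```

```text
t 8.25 tcp [ 0.5525 -0.0518  0.0192] F [-9.3  1.2 14.2] open 0.0122
off cm [-4.96  0.   -1.98] zaz -8.13 gauge [-10.2 -85.9]
```

Call:
jog_arm --pt "0 -0.05 0.15" --pt "0 0 0.15" --pt "0 0 0" --roll '[0,0,0]' --claw '[0.5,0.5,0.5]'

```text
t: 8.55
tcp_pos: [0.5531, -0.0519, 0.0193]
eef_rot: [-0.466, 0.536, -0.532, 0.46]
contact_force: [-14.3, 1.6, 17.8]
opening: 0.0129
```

```bash
python3 - <<'E'
from h import *
st();go(frg(-.03,SY[2]));snap("wrist","w4",1.4)
E
```

```text
t 8.55 tcp [ 0.5531 -0.0519  0.0193] F [-14.3   1.6  17.8] open 0.0129
off cm [-4.96  0.01 -2.04] zaz -8.14 gauge [ -9.5 -85.9]
```

View pics/w4.png

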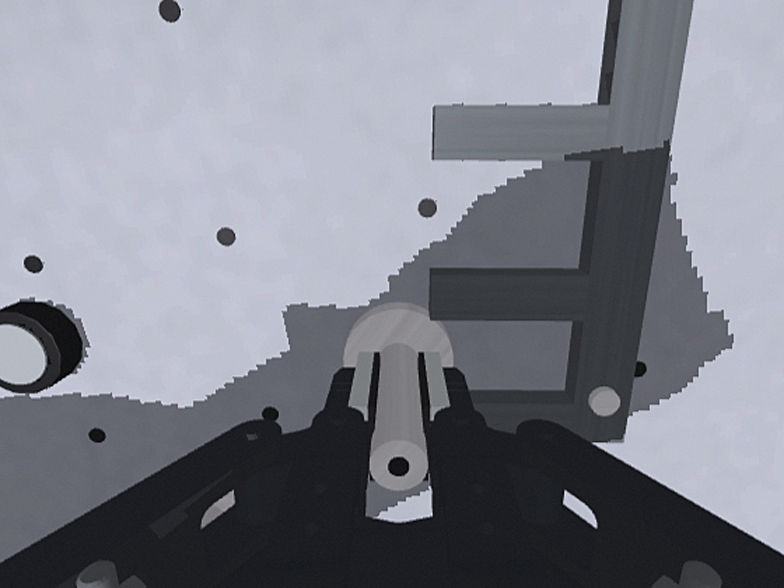

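Call:
jog_arm --pt "0 -0.05 -1" --pt "0 0 -1" --pt "-1.2 0 -0.2" --pt "-1.2 0 0" --pt "-1.3 0 0" --pt "-1.3 0 0" --pt "0 0 0.4" --pt "0 0 0.4" --pt "0 0 0" --roll '[0,0,0,0,0,0,0,0,0]' --claw '[0.5,0.5,0.5,0.5,0.5,0.5,0.5,0.5,0.5]'

```text
t: 9.5
tcp_pos: [0.5524, -0.0007, 0.0192]
eef_rot: [0.463, -0.534, 0.534, -0.464]
contact_force: [-0.8, 2.5, 2.9]
opening: 0.0123
```

```bash
python3 - <<'E'
from h import *
st();go(frg(-.01,SY[2]))
E
```

```text
t 9.5 tcp [ 0.5524 -0.0007  0.0192] F [-0.8  2.5  2.9] open 0.0123
off cm [0.1  0.   0.75] zaz -8.14 gauge [-17.5 -35.3]
```

Call:
jog_arm --pt "0.1 0 0.3" --pt "0 0 0.3" --pt "0 0 0.2" --pt "0 0 0.2" --pt "0 0 0" --roll '[0,0,0,0,0]' --claw '[0.5,0.5,0.5,0.5,0.5]'

```text
t: 10.0
tcp_pos: [0.5594, -0.0043, 0.0192]
eef_rot: [-0.464, 0.535, -0.534, 0.462]
contact_force: [-6.4, 2.0, 9.4]
opening: 0.0126
```

Call:
jog_arm --pt "0 0 0.15" --pt "0 0 0.15" --pt "0 0 0.15" --pt "0 0 0" --roll '[0,0,0,0]' --claw '[0.5,0.5,0.5,0.5]'

```text
t: 10.4
tcp_pos: [0.5602, -0.0045, 0.0192]
eef_rot: [-0.467, 0.536, -0.532, 0.46]
contact_force: [-14.5, 2.8, 18.6]
opening: 0.0127
```

```bash
python3 - <<'E'
from h import *
st();go(frg(-.01,SY[3]))
E
```

```text
t 10.4 tcp [ 0.5602 -0.0045  0.0192] F [-14.5   2.8  18.6] open 0.0127
off cm [-5.66 -0.02 -0.08] zaz -8.17 gauge [ -9.2 -37.9]
```

Call:
jog_arm --pt "0 -0.03 -0.4" --pt "0 0 -0.4" --pt "-0.15 0 0" --pt "0 0 0" --roll '[0,0,0,0]' --claw '[0.5,0.5,0.5,0.5]'

```text
t: 10.8
tcp_pos: [0.5582, -0.0028, 0.0192]
eef_rot: [0.463, -0.534, 0.535, -0.463]
contact_force: [-0.4, -1.8, 1.4]
opening: 0.0124
```

Call:
jog_arm --pt "0 0 0.3" --pt "0 0 0.2" --pt "0 0 0.2" --pt "0 0 0.2" --pt "0 0 0" --roll '[0,0,0,0,0]' --claw '[0.5,0.5,0.5,0.5,0.5]'

```text
t: 11.3
tcp_pos: [0.5647, -0.0027, 0.0192]
eef_rot: [-0.465, 0.535, -0.533, 0.462]
contact_force: [-7.7, 0.4, 9.2]
opening: 0.0126
```

```bash
python3 - <<'E'
from h import *
st();go(frg(-.03,SY[3]))
E
```

```text
t 11.3 tcp [ 0.5647 -0.0027  0.0192] F [-7.7  0.4  9.2] open 0.0126
off cm [-5.42  0.   -2.49] zaz -8.13 gauge [ -5.  -35.4]
```

Call:
jog_arm --pt "0 -0.02 0.15" --pt "0 0 0.15" --pt "0 0 0.15" --pt "0 0 0" --roll '[0,0,0,0]' --claw '[0.5,0.5,0.5,0.5]'

```text
t: 11.7
tcp_pos: [0.5653, -0.0028, 0.0193]
eef_rot: [-0.467, 0.537, -0.532, 0.46]
contact_force: [-16.0, 0.7, 17.8]
opening: 0.0126
```

```bash
python3 - <<'E'
from h import *
st();go(frg(-.03,SY[3]));d=snap("wrist","w5",1.4)
E
```

```text
t 11.7 tcp [ 0.5653 -0.0028  0.0193] F [-16.    0.7  17.8] open 0.0126
off cm [-5.43  0.01 -2.55] zaz -8.1 gauge [ -4.4 -35.5]
```

View pics/w5.png

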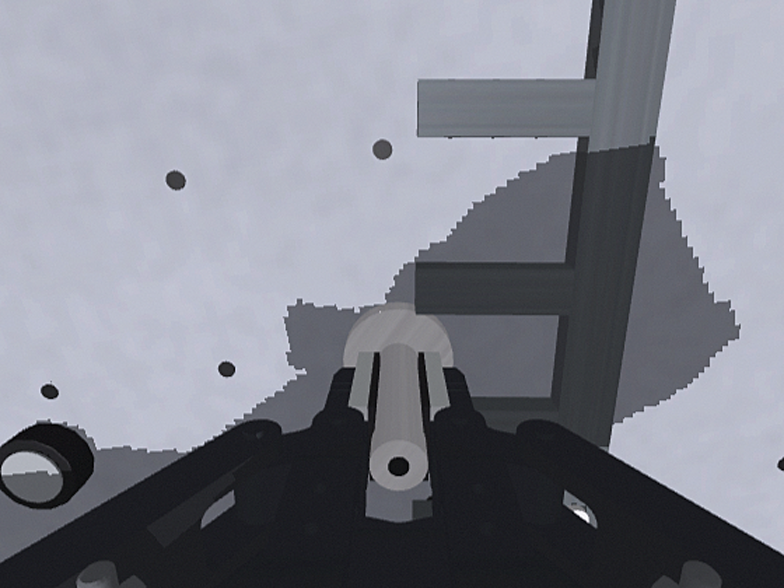

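Call:
jog_arm --pt "0 -0.03 -1" --pt "0 0 -1" --pt "-1.3 0 -0.4" --pt "-1.3 0 0" --pt "-1.4 0 0" --pt "-1.45 0 0" --pt "0 0 0" --pt "0 0 0.4" --pt "0 0 0.4" --pt "0 0 0" --roll '[0,0,0,0,0,0,0,0,0,0]' --claw '[0.5,0.5,0.5,0.5,0.5,0.5,0.5,0.5,0.5,0.5]'

```text
t: 12.75
tcp_pos: [0.564, 0.0514, 0.0197]
eef_rot: [0.463, -0.534, 0.535, -0.463]
contact_force: [-0.2, -0.1, -1.2]
opening: 0.0121
```

```bash
python3 - <<'E'
from h import *
st();go(frg(-.01,SY[3]))
E
```

```text
t 12.75 tcp [0.564  0.0514 0.0197] F [-0.2 -0.1 -1.2] open 0.0121
off cm [-0.08  0.    0.34] zaz -8.25 gauge [-13.4  18. ]
```

Call:
jog_arm --pt "-0.08 0.04 0.3" --pt "0 0 0.3" --pt "0 0 0.3" --pt "0 0 0.3" --pt "0 0 0.3" --pt "0 0 0.3" --pt "0 0 0" --roll '[0,0,0,0,0,0,0]' --claw '[0.5,0.5,0.5,0.5,0.5,0.5,0.5]'

```text
t: 13.45
tcp_pos: [0.5816, 0.0508, 0.0194]
eef_rot: [0.463, -0.534, 0.534, -0.463]
contact_force: [0.4, 0.6, -1.4]
opening: 0.0123
```

```bash
python3 - <<'E'
from h import *
st();go(frg(.028,SY[3]))
E
```

```text
t 13.45 tcp [0.5816 0.0508 0.0194] F [ 0.4  0.6 -1.4] open 0.0123
off cm [0.11 0.   2.4 ] zaz -8.15 gauge [ 4.  19.8]
```

Call:
jog_arm --pt "0.08 0.04 0.3" --pt "0 0.03 0.4" --pt "0 0 0.4" --pt "0 0 0.4" --pt "0 0 0.4" --pt "0 0 0.4" --pt "0 0 0.3" --pt "0 0 0" --roll '[0,0,0,0,0,0,0,0]' --claw '[0.5,0.5,0.5,0.5,0.5,0.5,0.5,0.5]'

```text
t: 14.25
tcp_pos: [0.6066, 0.0467, 0.0192]
eef_rot: [-0.463, 0.534, -0.534, 0.463]
contact_force: [-2.3, -0.7, 5.1]
opening: 0.0129
```

```bash
python3 - <<'E'
from h import *
st();go(frg(.03,SY[3]))
E
```

```text
t 14.25 tcp [0.6066 0.0467 0.0192] F [-2.3 -0.7  5.1] open 0.0129
off cm [ 0.06 -0.    0.06] zaz -8.13 gauge [29.4 19.4]
```

Call:
jog_arm --pt "0 -0.03 0" --pt "0 0 0" --pt "0 0 0" --pt "0 0 0" --pt "0 -1 0" --pt "0 -3 0" --pt "0 -4 0" --pt "0 -5 0" --pt "2 -5 0" --pt "4 -1 0" --roll '[0,0,0,0,0,0,0,0,0,0]' --claw '[2.5,4,4,4,4,5,6,6,6,6]'

```text
t: 15.25
tcp_pos: [0.6018, -0.0068, 0.213]
eef_rot: [0.461, -0.53, 0.535, -0.469]
contact_force: [0.5, -0.5, -0.6]
opening: 0.0598
```

Call:
jog_arm --pt "4 0 0" --pt "4 0 0" --pt "4 0 0" --pt "4 0 0" --pt "4 0 0" --pt "4 0 0" --pt "4 0 0" --pt "2 0 0" --pt "0 0 0" --pt "0 0 0" --roll '[0,0,0,0,0,0,0,0,0,0]' --claw '[6,6,6,6,6,6,6,6,6,6]'

```text
t: 16.25
tcp_pos: [0.556, -0.3078, 0.2058]
eef_rot: [-0.463, 0.534, -0.534, 0.464]
contact_force: [-0.1, 0.2, 0.5]
opening: 0.0601
```

```bash
cat >> h.py <<'E'
REF={"b":(.5501,-.3305,14),"c":(.4672,-.1084,14),"d":(.4574,-.3125,14),"s":(.43,.24,60),"p1":(.3854,-.2818,14),"p2":(.5133,-.2515,14)}
def moved(names):
    a=load("top0");n=robot.get_image("top")
    for k in names:
        x,y,r=REF[k];u,v=w2px(a,[x,y,.01]).round().astype(int);rv=14
        T=a["frame"][v-rv:v+rv,u-r:u+r];S=n["frame"][v-rv-25:v+rv+25,max(0,u-r-25):u+r+25]
        m=cv2.matchTemplate(S,T,cv2.TM_CCOEFF_NORMED);_,sc,_,loc=cv2.minMaxLoc(m)
        print(k,"shift px",loc[0]-min(25,u-r),loc[1]-25,"score",round(sc,3))
def blobs(d,lo=195):
    "bright steel blobs in a wrist image: px centroid, bbox, world at z=8mm of blob bbox"
    f=d["frame"].astype(int);m=((f.min(2)>lo)).astype(np.uint8)
    n,l,s,c=cv2.connectedComponentsWithStats(m)
    for i in range(1,n):
        if s[i,4]>150: print("blob",c[i].round(1),s[i].tolist(),px2w(d,*c[i],.008)[:2].round(4))
E
python3 - <<'E'
from h import *
st();moved("bcds");d=snap("wrist","w6",1.4);blobs(d);go(REF["b"][:2],.0186)
E
```

```text
t 16.25 tcp [ 0.556  -0.3078  0.2058] F [-0.1  0.2  0.5] open 0.0601
b shift px 0 0 score 0.382
c shift px 0 0 score 0.998
d shift px 0 0 score 0.859
s shift px 0 0 score 0.999
blob [190.6 199.5] [176, 183, 33, 33, 584] [ 0.4548 -0.3134]
blob [277.1 199.1] [270, 191, 22, 24, 193] [ 0.5444 -0.3257]
off cm [ 2.51 18.73 -0.33] zaz -7.96 gauge [  30.2 -337.1]
```

View pics/w6.png

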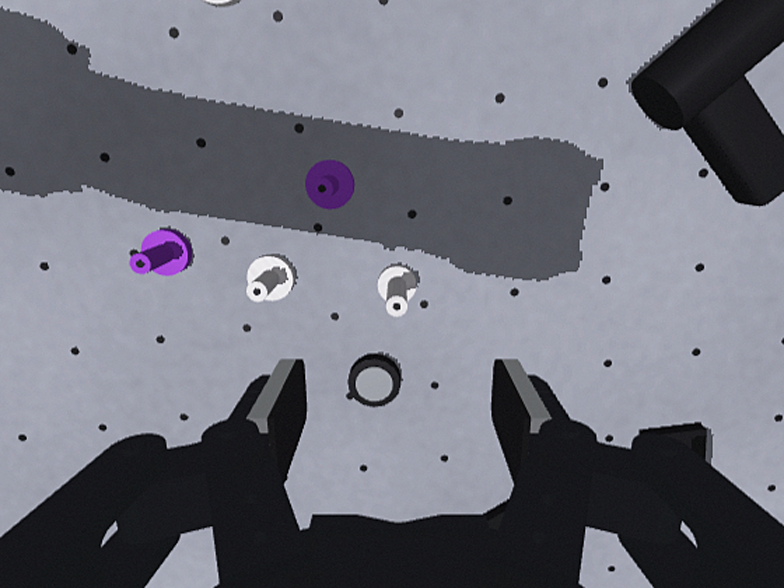

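```bash
python3 - <<'E'
from h import *
d=load("w6");p,h,e=hgt(d,np.array((397,284))/1.4,np.array((397,307))/1.4);print(p,h,e);go(p,.0186)
p,h,e=hgt(d,np.array((271,278))/1.4,np.array((257,292))/1.4);print("d",p,h,e)
E
```

```text
[ 0.5505 -0.3306] 0.0625 0.1
off cm [ 2.52 18.73 -0.28] zaz -7.96 gauge [  30.2 -337.1]
d [ 0.4581 -0.3129] 0.0445 0.0
```

Call:
jog_arm --pt "2.5 2 -0.2" --pt "0 4 0" --pt "0 4 0" --pt "0 4 0" --pt "0 3 0" --pt "0 1.7 0" --pt "0 0 0" --pt "0 0 0" --roll '[0,0,0,0,0,0,0,0]' --claw '[5,5,5,5,5,5,4,3]'

```text
t: 17.15
tcp_pos: [0.5517, -0.3326, 0.0197]
eef_rot: [0.463, -0.533, 0.535, -0.464]
contact_force: [-0.1, -0.1, 0.2]
opening: 0.0299
```

Call:
jog_arm --pt "0 0 0" --pt "0 0 0" --pt "0 0 0" --pt "0 0 0" --pt "0 0 0" --pt "0 0 0" --pt "0 -0.5 0" --pt "0 -2 0" --pt "0 -4 0" --pt "0 -4 0" --roll '[0,0,0,0,0,0,0,0,0,0]' --claw '[0.5,0.5,0.5,0.5,0.5,0.5,0.5,0.5,0.5,0.5]'

```text
t: 18.15
tcp_pos: [0.5492, -0.3328, 0.1238]
eef_rot: [-0.464, 0.535, -0.533, 0.463]
contact_force: [1.5, 0.0, -1.5]
opening: 0.0122
```

```bash
python3 - <<'E'
from h import *
st();go(frg(-.03,SY[1]+.0005),.0192)
E
```

```text
t 18.15 tcp [ 0.5492 -0.3328  0.1238] F [ 1.5  0.  -1.5] open 0.0122
off cm [-27.87  10.5   -5.61] zaz -8.14 gauge [  26.6 -364.5]
```

Call:
jog_arm --pt "-2 0 -0.6" --pt "-3.5 0 -0.8" --pt "-3.5 0 -0.8" --pt "-3.5 0 -0.8" --pt "-3.5 0 -0.8" --pt "-3.5 0 -0.8" --pt "-3.5 0 -1" --pt "-3 0 0" --pt "-1.9 0 0" --pt "0 0 0" --roll '[0,0,0,0,0,0,0,0,0,0]' --claw '[0.5,0.5,0.5,0.5,0.5,0.5,0.5,0.5,0.5,0.5]'

```text
t: 19.15
tcp_pos: [0.5344, -0.0454, 0.1239]
eef_rot: [-0.464, 0.533, -0.533, 0.465]
contact_force: [1.0, 0.3, -1.4]
opening: 0.0127
```

Call:
jog_arm --pt "0 3 0" --pt "0 3 0" --pt "0 2 0" --pt "0 1 0" --pt "0 1 0" --pt "0 0.3 0" --pt "0 0 0" --roll '[0,0,0,0,0,0,0]' --claw '[0.5,0.5,0.5,0.5,0.5,0.5,0.5]'

```text
t: 19.85
tcp_pos: [0.535, -0.0493, 0.0211]
eef_rot: [0.463, -0.534, 0.535, -0.463]
contact_force: [0.5, 0.3, -1.2]
opening: 0.0126
```

```bash
python3 - <<'E'
from h import *
st();go(frg(-.02,SY[1]+.0005),.0197)
E
```

```text
t 19.85 tcp [ 0.535  -0.0493  0.0211] F [ 0.5  0.3 -1.2] open 0.0126
off cm [-0.01  0.14  0.78] zaz -8.16 gauge [-27.8 -85.9]
```

Call:
jog_arm --pt "0 0.13 0" --pt "0 0.05 0" --pt "0 0 0.4" --pt "0 0 0.4" --pt "0 0 0.3" --pt "0 0 0.3" --pt "0 0 0.3" --pt "0 0 0" --roll '[0,0,0,0,0,0,0,0]' --claw '[0.5,0.5,0.5,0.5,0.5,0.5,0.5,0.5]'

```text
t: 20.65
tcp_pos: [0.5465, -0.0505, 0.0206]
eef_rot: [-0.466, 0.536, -0.532, 0.461]
contact_force: [-13.0, 2.0, 21.4]
opening: 0.0126
```

Call:
jog_arm --pt "0 0 0.3" --pt "0 0 0.3" --pt "0 0 0.2" --pt "0 0 0.2" --pt "0 0 0" --roll '[0,0,0,0,0]' --claw '[0.5,0.5,0.5,0.5,0.5]'

```text
t: 21.15
tcp_pos: [0.5571, -0.0519, 0.0206]
eef_rot: [-0.466, 0.536, -0.533, 0.461]
contact_force: [-14.5, 2.4, 22.2]
opening: 0.0124
```

```bash
python3 - <<'E'
from h import *
st();go(frg(.03,SY[1]))
E
```

```text
t 21.15 tcp [ 0.5571 -0.0519  0.0206] F [-14.5   2.4  22.2] open 0.0124
off cm [ 0.1  -0.03  3.56] zaz -8.11 gauge [ -5.6 -85.3]
```

Call:
jog_arm --pt "0.05 -0.08 0" --pt "0 0 0.2" --pt "0 0 0.2" --pt "0 0 0.2" --pt "0 0 0.2" --pt "0 0 0" --roll '[0,0,0,0,0,0]' --claw '[0.5,0.5,0.5,0.5,0.5,0.5]'

```text
t: 21.75
tcp_pos: [0.5622, -0.0536, 0.0207]
eef_rot: [-0.468, 0.537, -0.531, 0.459]
contact_force: [-18.9, 2.9, 25.8]
opening: 0.0126
```

```bash
python3 - <<'E'
from h import *
st();go(frg(.03,SY[1]))
E
```

```text
t 21.75 tcp [ 0.5622 -0.0536  0.0207] F [-18.9   2.9  25.8] open 0.0126
off cm [ 0.01 -0.04  3.03] zaz -8.1 gauge [ -0.3 -86.2]
```

Call:
jog_arm --pt "0 -0.12 0" --pt "0 0 0" --pt "0 0 0.1" --pt "0 0 0.2" --pt "0 0 0" --roll '[0,0,0,0,0]' --claw '[0.5,0.5,0.5,0.5,0.5]'

```text
t: 22.25
tcp_pos: [0.571, -0.0553, 0.0207]
eef_rot: [-0.464, 0.535, -0.534, 0.462]
contact_force: [-4.9, -0.7, 5.6]
opening: 0.0129
```

```bash
python3 - <<'E'
from h import *
st();go(frg(.03,SY[1]))
E
```

```text
t 22.25 tcp [ 0.571  -0.0553  0.0207] F [-4.9 -0.7  5.6] open 0.0129
off cm [-0.04 -0.01  2.13] zaz -8.16 gauge [  8.7 -86.6]
```

Call:
jog_arm --pt "0 -0.02 0.3" --pt "0 0 0.3" --pt "0 0 0.3" --pt "0 0 0.3" --pt "0 0 0.3" --pt "0 0 0.3" --pt "0 0 0.2" --pt "0 0 0" --roll '[0,0,0,0,0,0,0,0]' --claw '[0.5,0.5,0.5,0.5,0.5,0.5,0.5,0.5]'

```text
t: 23.05
tcp_pos: [0.5919, -0.0582, 0.0207]
eef_rot: [0.463, -0.534, 0.534, -0.463]
contact_force: [-3.5, -3.0, 3.0]
opening: 0.0126
```

```bash
python3 - <<'E'
from h import *
st();go(frg(.03,SY[1]));moved("cds");d=snap("wrist","w7",1.4)
E
```

```text
t 23.05 tcp [ 0.5919 -0.0582  0.0207] F [-3.5 -3.   3. ] open 0.0126
off cm [-0.03 -0.    0.02] zaz -8.16 gauge [ 29.8 -86.6]
c shift px -25 -1 score 0.414
d shift px 0 0 score 0.993
s shift px 0 0 score 0.999
```

View pics/w7.png

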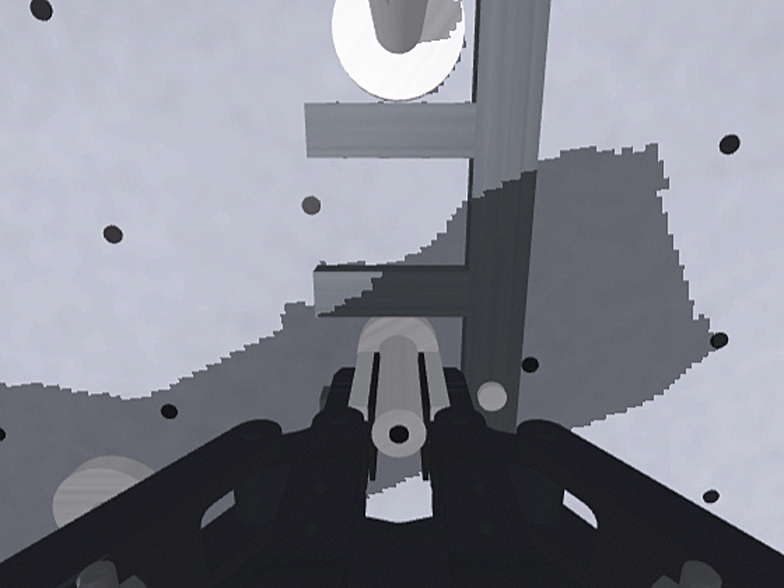

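Call:
jog_arm --pt "0 -0.03 -0.1" --pt "0 0 0" --pt "0 0 0" --pt "0 0 0" --pt "0 -1 0" --pt "0 -3 0" --pt "0 -4 0" --pt "0 -5 0" --pt "2 -4 -3" --pt "2 0 -3" --roll '[0,0,0,0,0,0,0,0,0,0]' --claw '[2.5,4,4,4,4,5,6,6,6,6]'

```text
t: 24.15
tcp_pos: [0.532, -0.0866, 0.1947]
eef_rot: [0.461, -0.53, 0.537, -0.467]
contact_force: [0.7, -1.8, -0.4]
opening: 0.0599
```

```bash
python3 - <<'E'
from h import *
st();print(px2w(load("w7"),105/1.4,497/1.4,.008).round(3));moved("cds");d=snap("wrist","w8",1.4);blobs(d,190);go(REF["c"][:2],.0186)
E
```

```text
t 24.15 tcp [ 0.532  -0.0866  0.1947] F [ 0.7 -1.8 -0.4] open 0.0599
[ 0.467 -0.101  0.008]
c shift px -4 -21 score 0.545
d shift px 0 0 score 0.993
s shift px 0 0 score 0.999
blob [353.5  20.5] [335, 0, 46, 38, 950] [0.6017 0.0415]
blob [537.4  72.1] [513, 0, 47, 119, 2966] [ 0.7618 -0.0239]
off cm [ 2.58 17.14 -5.46] zaz -8.35 gauge [ -31.9 -127.7]
```

View pics/w8.png

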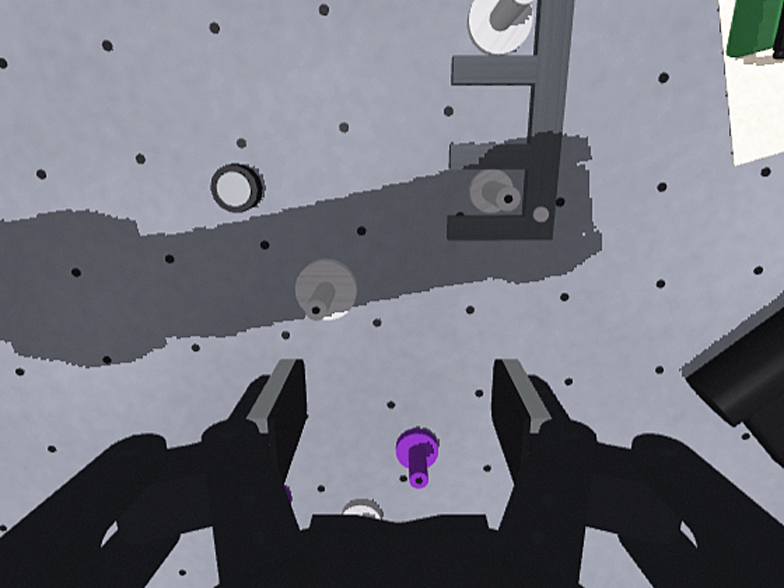

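```bash
python3 - <<'E'
from h import *
d=load("w8");p,h,e=hgt(d,np.array((326,290))/1.4,np.array((316,310))/1.4);print(p,h,e);go(p,.0186)
E
```

```text
[ 0.4668 -0.1089] 0.052 0.1
off cm [ 2.64 17.14 -5.49] zaz -8.35 gauge [ -31.9 -127.7]
```

Call:
jog_arm --pt "1.3 0 -2.8" --pt "1.3 0 -2.7" --pt "0 4 0" --pt "0 4 0" --pt "0 4 0" --pt "0 3 0" --pt "0 2.1 0" --pt "0 0 0" --roll '[0,0,0,0,0,0,0,0]' --claw '[5,5,5,5,5,5,4,3]'

```text
t: 25.05
tcp_pos: [0.4684, -0.1046, 0.0151]
eef_rot: [-0.465, 0.536, -0.532, 0.462]
contact_force: [-0.8, -0.5, 0.8]
opening: 0.0298
```

```bash
python3 - <<'E'
from h import *
st();go([.4668,-.1089],.0186)
E
```

```text
t 25.05 tcp [ 0.4684 -0.1046  0.0151] F [-0.8 -0.5  0.8] open 0.0298
off cm [ 0.44 -0.35 -0.1 ] zaz -8.08 gauge [ -85.9 -150.1]
```

Call:
jog_arm --pt "0.4 -0.35 0" --pt "0 0 0" --pt "0 0 0" --pt "0 0 0" --pt "0 0 0" --pt "0 0 0" --pt "0 -0.5 0" --pt "0 -2 0" --pt "0 -3 0" --pt "0 -3 0" --roll '[0,0,0,0,0,0,0,0,0,0]' --claw '[3,0.5,0.5,0.5,0.5,0.5,0.5,0.5,0.5,0.5]'

```text
t: 26.05
tcp_pos: [0.4689, -0.1092, 0.107]
eef_rot: [-0.463, 0.534, -0.534, 0.463]
contact_force: [0.3, 0.2, -1.5]
opening: 0.012
```

```bash
python3 - <<'E'
from h import *
st();go(frg(-.045,SY[1]+.0003),.0197)
E
```

```text
t 26.05 tcp [ 0.4689 -0.1092  0.107 ] F [ 0.3  0.2 -1.5] open 0.012
off cm [-6.85  8.73  3.98] zaz -8.12 gauge [ -84.7 -154.5]
```

Call:
jog_arm --pt "-2 0 1" --pt "-2.4 0 1.5" --pt "-2.45 0 1.5" --pt "0 3 0" --pt "0 3 0" --pt "0 1.6 0" --pt "0 1 0" --pt "0 0 0" --roll '[0,0,0,0,0,0,0,0]' --claw '[0.5,0.5,0.5,0.5,0.5,0.5,0.5,0.5]'

```text
t: 26.85
tcp_pos: [0.5179, -0.0472, 0.0214]
eef_rot: [-0.464, 0.534, -0.534, 0.462]
contact_force: [-6.0, 0.4, 9.8]
opening: 0.0123
```

```bash
python3 - <<'E'
from h import *
st();go(frg(-.025,SY[1]+.0003),.0190)
E
```

```text
t 26.85 tcp [ 0.5179 -0.0472  0.0214] F [-6.   0.4  9.8] open 0.0123
off cm [-0.02  0.24  2.  ] zaz -8.12 gauge [-45.  -86.2]
```

Call:
jog_arm --pt "0 -0.05 0.4" --pt "0 0 0.4" --pt "0 0 0.4" --pt "0 0 0.4" --pt "0 0 0.4" --pt "0 0 0.4" --pt "0 0 0.2" --pt "0 0 0" --roll '[0,0,0,0,0,0,0,0]' --claw '[0.5,0.5,0.5,0.5,0.5,0.5,0.5,0.5]'

```text
t: 27.65
tcp_pos: [0.5433, -0.0503, 0.0215]
eef_rot: [-0.464, 0.535, -0.534, 0.463]
contact_force: [-5.8, 1.1, 9.8]
opening: 0.012
```

Call:
jog_arm --pt "0 0 0.2" --pt "0 0 0.2" --pt "0 0 0.2" --pt "0 0 0.2" --pt "0 0 0" --roll '[0,0,0,0,0]' --claw '[0.5,0.5,0.5,0.5,0.5]'

```text
t: 28.15
tcp_pos: [0.5486, -0.051, 0.0215]
eef_rot: [-0.466, 0.536, -0.532, 0.461]
contact_force: [-12.6, 2.6, 17.5]
opening: 0.0122
```

```bash
python3 - <<'E'
from h import *
st();go(frg(-.03,SY[2]+.0003))
E
```

```text
t 28.15 tcp [ 0.5486 -0.051   0.0215] F [-12.6   2.6  17.5] open 0.0122
off cm [-4.97  0.   -1.58] zaz -8.11 gauge [-14.1 -85.6]
```

Call:
jog_arm --pt "0 -0.08 0.1" --pt "0 0 0.15" --pt "0 0 0.1" --pt "0 0 0" --roll '[0,0,0,0]' --claw '[0.5,0.5,0.5,0.5]'

```text
t: 28.55
tcp_pos: [0.5493, -0.0513, 0.0216]
eef_rot: [-0.467, 0.537, -0.531, 0.46]
contact_force: [-16.9, 3.1, 18.9]
opening: 0.0121
```

```bash
python3 - <<'E'
from h import *
st();go(frg(-.03,SY[2]+.0003))
E
```

```text
t 28.55 tcp [ 0.5493 -0.0513  0.0216] F [-16.9   3.1  18.9] open 0.0121
off cm [-4.99  0.01 -1.66] zaz -8.09 gauge [-13.3 -85.8]
```

Call:
jog_arm --pt "0 -0.02 -1" --pt "0 0 -1" --pt "-1.2 0 -0.2" --pt "-1.2 0 0" --pt "-1.3 0 0" --pt "-1.3 0 0" --pt "0 0 0" --pt "0 0 0.3" --pt "0 0 0.3" --pt "0 0 0" --roll '[0,0,0,0,0,0,0,0,0,0]' --claw '[0.5,0.5,0.5,0.5,0.5,0.5,0.5,0.5,0.5,0.5]'

```text
t: 29.55
tcp_pos: [0.5471, -0.0002, 0.0215]
eef_rot: [-0.463, 0.535, -0.534, 0.463]
contact_force: [-3.2, 3.5, 4.7]
opening: 0.0119
```

```bash
python3 - <<'E'
from h import *
st();go(frg(-.01,SY[2]+.0003))
E
```

```text
t 29.55 tcp [ 5.471e-01 -2.000e-04  2.150e-02] F [-3.2  3.5  4.7] open 0.0119
off cm [ 0.04 -0.    1.29] zaz -8.15 gauge [-22.9 -35.6]
```

Call:
jog_arm --pt "0 0 0.3" --pt "0 0 0.3" --pt "0 0 0.2" --pt "0 0 0.2" --pt "0 0 0.2" --pt "0 0 0.2" --pt "0 0 0" --roll '[0,0,0,0,0,0,0]' --claw '[0.5,0.5,0.5,0.5,0.5,0.5,0.5]'

```text
t: 30.25
tcp_pos: [0.559, -0.0031, 0.0215]
eef_rot: [-0.464, 0.535, -0.534, 0.462]
contact_force: [-5.6, 2.2, 9.7]
opening: 0.0122
```

Call:
jog_arm --pt "0 -0.05 0.1" --pt "0 0 0.15" --pt "0 0 0.1" --pt "0 0 0" --roll '[0,0,0,0]' --claw '[0.5,0.5,0.5,0.5]'

```text
t: 30.65
tcp_pos: [0.5596, -0.0032, 0.0216]
eef_rot: [-0.466, 0.536, -0.532, 0.46]
contact_force: [-11.8, 2.2, 14.0]
opening: 0.0118
```

```bash
python3 - <<'E'
from h import *
st();go(frg(-.03,SY[3]+.0003))
E
```

```text
t 30.65 tcp [ 0.5596 -0.0032  0.0216] F [-11.8   2.2  14. ] open 0.0118
off cm [-5.57  0.   -1.99] zaz -8.17 gauge [-10.1 -36.7]
```

Call:
jog_arm --pt "0 -0.03 -1" --pt "0 0 -1.2" --pt "-1.3 0 -0.2" --pt "-1.4 0 0" --pt "-1.4 0 0" --pt "-1.45 0 0" --pt "0 0 0" --pt "0 0 0.3" --pt "0 0 0.3" --pt "0 0 0" --roll '[0,0,0,0,0,0,0,0,0,0]' --claw '[0.5,0.5,0.5,0.5,0.5,0.5,0.5,0.5,0.5,0.5]'

```text
t: 31.65
tcp_pos: [0.5551, 0.0531, 0.022]
eef_rot: [0.463, -0.534, 0.535, -0.463]
contact_force: [0.3, 0.7, -1.5]
opening: 0.0119
```

```bash
python3 - <<'E'
from h import *
st();go(frg(-.01,SY[3]+.0003))
E
```

```text
t 31.65 tcp [0.5551 0.0531 0.022 ] F [ 0.3  0.7 -1.5] open 0.0119
off cm [-0.07  0.    1.25] zaz -8.23 gauge [-22.5  18.4]
```

Call:
jog_arm --pt "0 0.05 0.2" --pt "0 0 0.2" --pt "0 0 0.2" --pt "0 0 0.2" --pt "0 0 0.2" --pt "0 0 0.2" --pt "0 0 0" --roll '[0,0,0,0,0,0,0]' --claw '[0.5,0.5,0.5,0.5,0.5,0.5,0.5]'

```text
t: 32.35
tcp_pos: [0.5665, 0.0525, 0.0216]
eef_rot: [0.463, -0.534, 0.534, -0.463]
contact_force: [-0.1, -0.0, 0.2]
opening: 0.0122
```

Call:
jog_arm --pt "0 0 0.1" --pt "0 0 0.1" --pt "0 0 0.1" --pt "0 0 0.1" --pt "0 0 0" --roll '[0,0,0,0,0]' --claw '[0.5,0.5,0.5,0.5,0.5]'

```text
t: 32.85
tcp_pos: [0.5698, 0.052, 0.0215]
eef_rot: [-0.464, 0.534, -0.534, 0.463]
contact_force: [-3.6, -0.1, 1.2]
opening: 0.0119
```

```bash
python3 - <<'E'
from h import *
st();go(frg(-.03,SY[4]+.0003))
E
```

```text
t 32.85 tcp [0.5698 0.052  0.0215] F [-3.6 -0.1  1.2] open 0.0119
off cm [-5.97 -0.   -2.21] zaz -8.13 gauge [-7.8 19.4]
```

Call:
jog_arm --pt "0.05 0 0.1" --pt "0 0 0.1" --pt "0 0 0.1" --pt "0 0 0" --roll '[0,0,0,0]' --claw '[0.5,0.5,0.5,0.5]'

```text
t: 33.25
tcp_pos: [0.5703, 0.0518, 0.0216]
eef_rot: [-0.465, 0.535, -0.533, 0.462]
contact_force: [-9.4, 1.8, 8.0]
opening: 0.0118
```

```bash
python3 - <<'E'
from h import *
st();go(frg(-.03,SY[4]+.0003));d=snap("wrist","w9",1.4)
E
```

```text
t 33.25 tcp [0.5703 0.0518 0.0216] F [-9.4  1.8  8. ] open 0.0118
off cm [-5.98  0.   -2.26] zaz -8.09 gauge [-7.3 19.3]
```

View pics/w9.png

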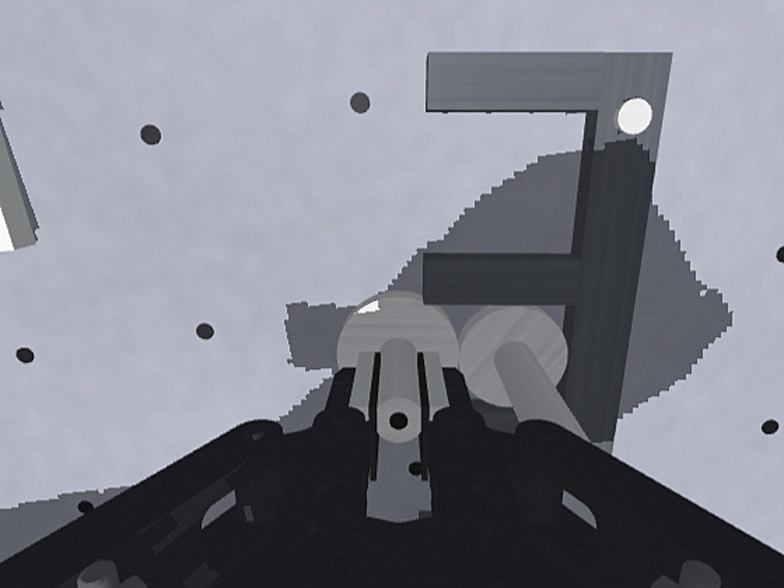

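Call:
jog_arm --pt "0 0 -1" --pt "0 0 -1.2" --pt "-1.4 0 -0.3" --pt "-1.5 0 0" --pt "-1.5 0 0" --pt "-1.5 0 0" --pt "0 0 0" --pt "0 0 0.3" --pt "0 0 0.3" --pt "0 0 0" --roll '[0,0,0,0,0,0,0,0,0,0]' --claw '[0.5,0.5,0.5,0.5,0.5,0.5,0.5,0.5,0.5,0.5]'

```text
t: 34.3
tcp_pos: [0.5635, 0.1112, 0.0216]
eef_rot: [0.463, -0.534, 0.535, -0.463]
contact_force: [1.0, 0.5, -1.0]
opening: 0.0118
```

```bash
python3 - <<'E'
from h import *
st();go(frg(-.01,SY[4]+.0003))
E
```

```text
t 34.3 tcp [0.5635 0.1112 0.0216] F [ 1.   0.5 -1. ] open 0.0118
off cm [-0.2   0.    1.24] zaz -8.23 gauge [-22.4  77. ]
```

Call:
jog_arm --pt "-0.1 0.03 0.3" --pt "0 0 0.3" --pt "0 0 0.3" --pt "0 0 0.3" --pt "0 0 0.3" --pt "0 0 0.3" --pt "0 0 0.3" --pt "0 0 0" --roll '[0,0,0,0,0,0,0,0]' --claw '[0.5,0.5,0.5,0.5,0.5,0.5,0.5,0.5]'

```text
t: 35.1
tcp_pos: [0.5842, 0.1101, 0.0215]
eef_rot: [0.463, -0.534, 0.534, -0.463]
contact_force: [-1.6, 1.2, 3.7]
opening: 0.0122
```

```bash
python3 - <<'E'
from h import *
st();go(frg(.028,SY[4]+.0003))
E
```

```text
t 35.1 tcp [0.5842 0.1101 0.0215] F [-1.6  1.2  3.7] open 0.0122
off cm [-0.01  0.    2.99] zaz -8.16 gauge [-1.9 79. ]
```

Call:
jog_arm --pt "0 0 0.4" --pt "0 0 0.4" --pt "0 0 0.4" --pt "0 0 0.4" --pt "0 0 0.4" --pt "0 0 0.4" --pt "0 0 0.4" --pt "0 0 0.3" --pt "0 0 0" --roll '[0,0,0,0,0,0,0,0,0]' --claw '[0.5,0.5,0.5,0.5,0.5,0.5,0.5,0.5,0.5]'

```text
t: 36.0
tcp_pos: [0.6147, 0.1059, 0.0215]
eef_rot: [0.463, -0.534, 0.534, -0.463]
contact_force: [-3.2, 0.3, 4.7]
opening: 0.012
```

```bash
python3 - <<'E'
from h import *
st();go(frg(.03,SY[4]+.0003));moved("ds")
E
```

```text
t 36.0 tcp [0.6147 0.1059 0.0215] F [-3.2  0.3  4.7] open 0.012
off cm [0.01 0.   0.1 ] zaz -8.15 gauge [29.  79.2]
d shift px 0 0 score 0.993
s shift px 0 0 score 0.931
```

Call:
jog_arm --pt "0 -0.03 0" --pt "0 0 0" --pt "0 0 0" --pt "0 0 0" --pt "0 -1 0" --pt "0 -3 0" --pt "0 -4 0" --pt "1 -5 0" --pt "3 -3 -1" --pt "4 0 -1" --roll '[0,0,0,0,0,0,0,0,0,0]' --claw '[2.5,4,4,4,4,5,6,6,6,6]'

```text
t: 37.05
tcp_pos: [0.5863, 0.0321, 0.1869]
eef_rot: [0.461, -0.531, 0.535, -0.468]
contact_force: [1.0, -0.4, -0.7]
opening: 0.0601
```

Call:
jog_arm --pt "4.5 0 -1.2" --pt "4.5 0 -1.2" --pt "4.5 0 -1.2" --pt "4.5 0 -1.2" --pt "4.5 0 -1.2" --pt "4 0 -1.2" --pt "3.5 0 -0.4" --pt "2.5 0 0" --pt "0 0 0" --pt "0 0 0" --roll '[0,0,0,0,0,0,0,0,0,0]' --claw '[6,6,6,6,6,6,6,6,6,6]'

```text
t: 38.05
tcp_pos: [0.462, -0.2813, 0.1811]
eef_rot: [0.463, -0.534, 0.535, -0.463]
contact_force: [0.5, 0.1, -0.9]
opening: 0.06
```

```bash
python3 - <<'E'
from h import *
st();moved("ds");d=snap("wrist","w10",1.4);blobs(d,190);blobs(d,110);print(w2px(d,[.458,-.313,.008]));go([.458,-.313],.0175)
E
```

```text
t 38.05 tcp [ 0.462  -0.2813  0.1811] F [ 0.5  0.1 -0.9] open 0.06
d shift px 0 0 score 0.527
s shift px 0 0 score 0.999
blob [284.1 218.4] [269, 202, 34, 36, 631] [ 0.4557 -0.3134]
blob [299.7 183.7] [0, 0, 560, 384, 138053] [ 0.4754 -0.2808]
blob [134.9 402. ] [104, 376, 52, 44, 1488] [ 0.2498 -0.5138]
blob [423.3 394.8] [413, 376, 28, 44, 469] [ 0.5863 -0.5512]
[286.34936587 217.77458847]
off cm [ 3.35 16.35  0.  ] zaz -8.01 gauge [ -66.7 -324.4]
```

Call:
jog_arm --pt "1.7 0 0" --pt "1.65 0 0" --pt "0 4 0" --pt "0 4 0" --pt "0 4 0" --pt "0 3 0" --pt "0 1.2 0" --pt "0 0 0" --pt "0 0 0" --roll '[0,0,0,0,0,0,0,0,0]' --claw '[5,5,5,5,5,5,4,3,3]'

```text
t: 39.05
tcp_pos: [0.4581, -0.3155, 0.0196]
eef_rot: [0.463, -0.534, 0.535, -0.463]
contact_force: [0.2, -0.5, -0.1]
opening: 0.0297
```

```bash
python3 - <<'E'
from h import *
st();go([.458,-.313],.0180)
E
```

```text
t 39.05 tcp [ 0.4581 -0.3155  0.0196] F [ 0.2 -0.5 -0.1] open 0.0297
off cm [-0.24  0.16 -0.05] zaz -8.15 gauge [ -66.  -360.2]
```

Call:
jog_arm --pt "-0.2 0.15 0" --pt "0 0 0" --pt "0 0 0" --pt "0 0 0" --pt "0 0 0" --pt "0 0 0" --pt "0 -0.5 0" --pt "0 -2 0" --pt "0 -3 0" --pt "0 -3 0" --roll '[0,0,0,0,0,0,0,0,0,0]' --claw '[3,0.5,0.5,0.5,0.5,0.5,0.5,0.5,0.5,0.5]'

```text
t: 40.05
tcp_pos: [0.4567, -0.3123, 0.1027]
eef_rot: [-0.463, 0.535, -0.534, 0.463]
contact_force: [0.9, -1.5, -0.8]
opening: 0.0116
```

```bash
python3 - <<'E'
from h import *
st();go(frg(-.04,SY[1]+.0003),.020)
E
```

```text
t 40.05 tcp [ 0.4567 -0.3123  0.1027] F [ 0.9 -1.5 -0.8] open 0.0116
off cm [-27.12   8.28   2.82] zaz -8.13 gauge [ -67.8 -357.3]
```

Call:
jog_arm --pt "-2 0 0.3" --pt "-3.5 0 0.4" --pt "-3.5 0 0.4" --pt "-3.5 0 0.4" --pt "-3.5 0 0.4" --pt "-3.5 0 0.4" --pt "-3.5 0 0.4" --pt "-2.5 0 0.1" --pt "-1.6 0 0" --pt "0 0 0" --roll '[0,0,0,0,0,0,0,0,0,0]' --claw '[0.5,0.5,0.5,0.5,0.5,0.5,0.5,0.5,0.5,0.5]'

```text
t: 41.05
tcp_pos: [0.5236, -0.0453, 0.1023]
eef_rot: [-0.464, 0.533, -0.533, 0.465]
contact_force: [-0.3, -0.2, -1.5]
opening: 0.0119
```

Call:
jog_arm --pt "0 3 0" --pt "0 2.5 0" --pt "0 1.4 0" --pt "0 0.8 0" --pt "0 0.3 0" --pt "0 0 0" --roll '[0,0,0,0,0,0]' --claw '[0.5,0.5,0.5,0.5,0.5,0.5]'

```text
t: 41.65
tcp_pos: [0.5239, -0.0485, 0.0224]
eef_rot: [0.463, -0.534, 0.534, -0.463]
contact_force: [0.4, 0.2, -0.9]
opening: 0.0119
```

```bash
python3 - <<'E'
from h import *
st();go(frg(-.02,SY[1]+.0003),.0190)
E
```

```text
t 41.65 tcp [ 0.5239 -0.0485  0.0224] F [ 0.4  0.2 -0.9] open 0.0119
off cm [-0.07  0.34  1.89] zaz -8.16 gauge [-38.9 -86.7]
```

Call:
jog_arm --pt "0 0.15 0" --pt "0 0 0" --roll '[0,0]' --claw '[0.5,0.5]'

```text
t: 41.85
tcp_pos: [0.5241, -0.0483, 0.0212]
eef_rot: [0.463, -0.534, 0.535, -0.464]
contact_force: [-0.5, -0.8, -0.9]
opening: 0.0115
```

Call:
jog_arm --pt "-0.05 0.1 0.3" --pt "0 0 0.3" --pt "0 0 0.3" --pt "0 0 0.3" --pt "0 0 0.3" --pt "0 0 0" --roll '[0,0,0,0,0,0]' --claw '[0.5,0.5,0.5,0.5,0.5,0.5]'

```text
t: 42.45
tcp_pos: [0.5391, -0.05, 0.0196]
eef_rot: [0.463, -0.534, 0.534, -0.463]
contact_force: [0.3, -0.4, -1.0]
opening: 0.0122
```

```bash
python3 - <<'E'
from h import *
st();go(frg(-.01,SY[1]+.0003),.0190)
E
```

```text
t 42.45 tcp [ 0.5391 -0.05    0.0196] F [ 0.3 -0.4 -1. ] open 0.0122
off cm [0.   0.06 1.36] zaz -8.14 gauge [-23.6 -85.9]
```

Call:
jog_arm --pt "0 0.08 0.2" --pt "0 0.05 0.3" --pt "0 0 0.3" --pt "0 0 0.3" --pt "0 0 0.3" --pt "0 0 0" --roll '[0,0,0,0,0,0]' --claw '[0.5,0.5,0.5,0.5,0.5,0.5]'

```text
t: 43.05
tcp_pos: [0.5528, -0.0519, 0.0185]
eef_rot: [0.463, -0.534, 0.534, -0.463]
contact_force: [-2.0, -0.1, 3.3]
opening: 0.0119
```

Call:
jog_arm --pt "0 0 0.2" --pt "0 0 0.2" --pt "0 0 0.2" --pt "0 0 0.1" --pt "0 0 0" --roll '[0,0,0,0,0]' --claw '[0.5,0.5,0.5,0.5,0.5]'

```text
t: 43.55
tcp_pos: [0.5578, -0.0526, 0.0185]
eef_rot: [-0.464, 0.535, -0.534, 0.462]
contact_force: [-6.4, 1.6, 7.6]
opening: 0.0119
```

```bash
python3 - <<'E'
from h import *
st();go(frg(-.03,SY[2]+.0003))
E
```

```text
t 43.55 tcp [ 0.5578 -0.0526  0.0185] F [-6.4  1.6  7.6] open 0.0119
off cm [-4.99  0.   -2.52] zaz -8.13 gauge [ -4.7 -85.9]
```

Stopped near the predicted −4.4 for a 34 mm foot; push a bit more to confirm.

Call:
jog_arm --pt "0 -0.04 0.1" --pt "0 0 0.1" --pt "0 0 0.1" --pt "0 0 0" --roll '[0,0,0,0]' --claw '[0.5,0.5,0.5,0.5]'

```text
t: 43.95
tcp_pos: [0.5583, -0.0527, 0.0185]
eef_rot: [-0.466, 0.536, -0.532, 0.461]
contact_force: [-9.7, 1.5, 11.4]
opening: 0.0118
```

```bash
python3 - <<'E'
from h import *
st();go(frg(-.03,SY[2]+.0003))
E
```

```text
t 43.95 tcp [ 0.5583 -0.0527  0.0185] F [-9.7  1.5 11.4] open 0.0118
off cm [-4.99  0.01 -2.57] zaz -8.13 gauge [ -4.3 -85.9]
```

Call:
jog_arm --pt "0 -0.02 -1" --pt "0 0 -1.2" --pt "-1.2 0 -0.3" --pt "-1.2 0 0" --pt "-1.3 0 0" --pt "-1.25 0 0" --pt "0 0 0" --pt "0 0 0.4" --pt "0 0 0.4" --pt "0 0 0" --roll '[0,0,0,0,0,0,0,0,0,0]' --claw '[0.5,0.5,0.5,0.5,0.5,0.5,0.5,0.5,0.5,0.5]'

```text
t: 44.95
tcp_pos: [0.5534, -0.0029, 0.0189]
eef_rot: [0.463, -0.534, 0.535, -0.463]
contact_force: [0.2, -0.3, -0.6]
opening: 0.012
```

```bash
python3 - <<'E'
from h import *
st();go(frg(-.01,SY[2]+.0003))
E
```

```text
t 44.95 tcp [ 0.5534 -0.0029  0.0189] F [ 0.2 -0.3 -0.6] open 0.012
off cm [-0.13  0.    0.62] zaz -8.23 gauge [-16.3 -37.3]
```

Call:
jog_arm --pt "-0.05 0.03 0" --pt "0 0.02 0.3" --pt "0 0 0.3" --pt "0 0 0.3" --pt "0 0 0.3" --pt "0 0 0.3" --pt "0 0 0.3" --pt "0 0 0.3" --pt "0 0 0" --roll '[0,0,0,0,0,0,0,0,0]' --claw '[0.5,0.5,0.5,0.5,0.5,0.5,0.5,0.5,0.5]'

```text
t: 45.85
tcp_pos: [0.5742, -0.0044, 0.0185]
eef_rot: [0.463, -0.534, 0.535, -0.464]
contact_force: [-1.0, 0.4, 2.3]
opening: 0.0121
```

```bash
python3 - <<'E'
from h import *
st();go(frg(.03,SY[2]+.0003))
E
```

```text
t 45.85 tcp [ 0.5742 -0.0044  0.0185] F [-1.   0.4  2.3] open 0.0121
off cm [0.02 0.   2.54] zaz -8.14 gauge [  4.6 -35.8]
```

Entering slot 2 freely; on to the depth.

Call:
jog_arm --pt "0 0 0.4" --pt "0 0 0.4" --pt "0 0 0.4" --pt "0 0 0.4" --pt "0 0 0.4" --pt "0 0 0.3" --pt "0 0 0.2" --pt "0 0 0" --roll '[0,0,0,0,0,0,0,0]' --claw '[0.5,0.5,0.5,0.5,0.5,0.5,0.5,0.5]'

```text
t: 46.65
tcp_pos: [0.5986, -0.008, 0.0185]
eef_rot: [0.463, -0.534, 0.534, -0.463]
contact_force: [-3.0, 0.1, 4.3]
opening: 0.012
```

```bash
python3 - <<'E'
from h import *
st();go(frg(.03,SY[2]+.0003))
E
```

```text
t 46.65 tcp [ 0.5986 -0.008   0.0185] F [-3.   0.1  4.3] open 0.012
off cm [0.01 0.   0.08] zaz -8.14 gauge [ 29.2 -35.9]
```

Call:
jog_arm --pt "0 -0.03 0" --pt "0 0 0" --pt "0 0 0" --pt "0 0 0" --pt "0 -1 0" --pt "0 -3 0" --pt "0 -4 0" --pt "0 -5 0" --pt "0 -5 -1" --pt "-1 0 -3" --roll '[0,0,0,0,0,0,0,0,0,0]' --claw '[2.5,4,4,4,4,5,6,6,6,6]'

```text
t: 47.65
tcp_pos: [0.5661, 0.0069, 0.2058]
eef_rot: [0.458, -0.531, 0.539, -0.467]
contact_force: [0.3, 0.8, -0.3]
opening: 0.06
```

Call:
jog_arm --pt "-2 0 -3" --pt "-3 0 -3" --pt "-3 0 -3" --pt "-3 0 -3" --pt "-3 0 -2" --pt "-3 0 -1" --pt "0 0 0" --pt "0 0 0" --roll '[0,0,0,0,0,0,-5.5,0]' --claw '[6,6,6,6,6,6,6,6]'

```text
t: 48.45
tcp_pos: [0.4353, 0.1983, 0.1984]
eef_rot: [0.489, -0.511, 0.511, -0.489]
contact_force: [-1.2, -0.8, 0.3]
opening: 0.0601
```

```bash
python3 - <<'E'
from h import *
st();moved("s");d=snap("wrist","w11",1.4);go([.436,.237],.03)
E
```

```text
t 48.45 tcp [0.4353 0.1983 0.1984] F [-1.2 -0.8  0.3] open 0.0601
s shift px -2 1 score 0.385
off cm [-4.04 16.8  -0.18] zaz -2.79 gauge [-161.   143.4]
```

View pics/w11.png

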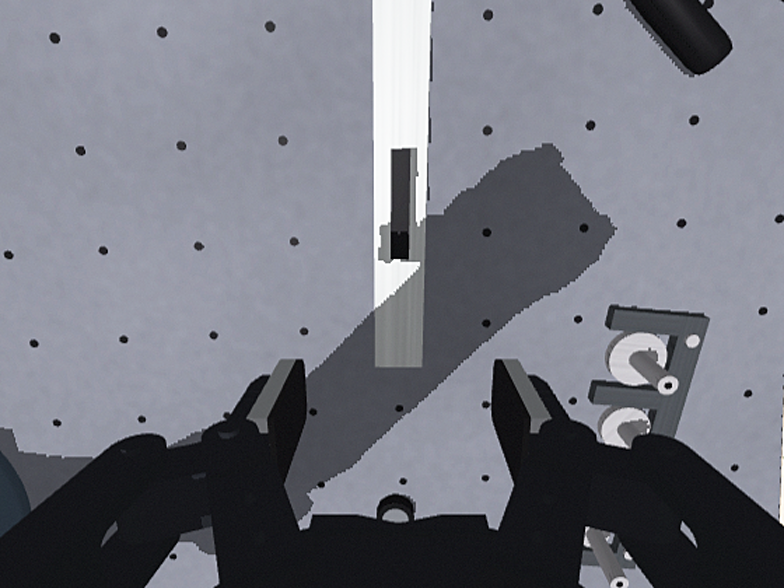

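```bash
python3 - <<'E'
from h import *
d=load("w11");q=lambda u,v,z:px2w(d,u/1.4,v/1.4,z)[:2]
L0,L1,R0,R1=q(373,0,.01),q(375,366,.01),q(431,0,.01),q(422.5,366,.01)
v=(L0+R0)/2-(L1+R1)/2;v/=np.linalg.norm(v);print("ydir",v,"yaw deg",np.degrees(np.arctan2(-v[0],v[1])).round(2),"w",np.linalg.norm(L1-R1).round(4),np.linalg.norm(L0-R0).round(4))
print("centre from end",((L1+R1)/2+.125*v).round(4))
a,b=q(401,149,.036),q(400,232,.036);print("rib",a,b,np.linalg.norm(a-b).round(4),((a+b)/2).round(4))
go((L1+R1)/2+.125*v,.025)
E
```

```text
ydir [0.05537643 0.99846555] yaw deg -3.17 w 0.0365 0.0359
centre from end [0.4371 0.2349]
rib [0.43907265 0.26928275] [0.43605049 0.21769668] 0.0517 [0.4376 0.2435]
off cm [-3.84 17.3  -0.06] zaz -2.79 gauge [-161.   143.4]
```

Call:
jog_arm --pt "-1.9 2 0.1" --pt "-1.9 3 0" --pt "0 4 0" --pt "0 4 0" --pt "0 3 0" --pt "0 1.5 0" --pt "0 0.5 0" --pt "0 0 0" --pt "0 0 0" --roll '[0.4,0,0,0,0,0,0,0,0]' --claw '[5,5,5,5,5,5,4,4,4]'

```text
t: 49.45
tcp_pos: [0.4394, 0.2351, 0.0186]
eef_rot: [0.486, -0.513, 0.514, -0.487]
contact_force: [-0.7, 0.7, -0.1]
opening: 0.0402
```

```bash
python3 - <<'E'
from h import *
st();go([.438,.2349],.014)
E
```

```text
t 49.45 tcp [0.4394 0.2351 0.0186] F [-0.7  0.7 -0.1] open 0.0402
off cm [ 0.03  0.46 -0.14] zaz -3.11 gauge [-162.9  182.1]
```

Call:
jog_arm --pt "0 0.4 0" --pt "0 0 0" --pt "0 0 0" --pt "0 0 0" --pt "0 0 0" --pt "0 0 0" --pt "0 0 0" --pt "0 -1 0" --pt "0 -2 0" --pt "0 -2 0" --roll '[0,0,0,0,0,0,0,0,0,0]' --claw '[4,0.5,0.5,0.5,0.5,0.5,0.5,0.5,0.5,0.5]' --newtons 90

```text
t: 50.45
tcp_pos: [0.4378, 0.2347, 0.0641]
eef_rot: [-0.487, 0.513, -0.513, 0.486]
contact_force: [-0.5, -0.3, -3.3]
opening: 0.01
```

```bash
python3 - <<'E'
from h import *
st();go(frg(-.045,0.),.05);snap("wrist","w12")
E
```

```text
t 50.45 tcp [0.4378 0.2347 0.0641] F [-0.5 -0.3 -3.3] open 0.01
off cm [19.15  1.41 10.26] zaz -3.02 gauge [-164.4  181.5]
```

Call:
jog_arm --pt "0 0 0.5" --pt "1 0 1.4" --pt "2 0 1.5" --pt "2.5 0 1.5" --pt "2.5 0 1.5" --pt "2.5 0 1.5" --pt "2.5 0 1.5" --pt "2.5 0 1.3" --pt "2 0 0.7" --pt "0.6 0 0.5" --roll '[5.15,0,0,0,0,0,0,0,0,0]' --claw '[0.5,0.5,0.5,0.5,0.5,0.5,0.5,0.5,0.5,0.5]'

```text
t: 51.5
tcp_pos: [0.5303, 0.0362, 0.063]
eef_rot: [0.463, -0.535, 0.535, -0.461]
contact_force: [-0.5, -0.3, -3.5]
opening: 0.0102
```

Call:
jog_arm --pt "0 0 0" --pt "0 0 0" --pt "0 1 0" --pt "0 1 0" --pt "0 0 0" --roll '[0,0,0,0,0]' --claw '[0.5,0.5,0.5,0.5,0.5]'

```text
t: 52.0
tcp_pos: [0.5288, 0.04, 0.0418]
eef_rot: [-0.465, 0.535, -0.533, 0.462]
contact_force: [0.1, 0.0, -2.4]
opening: 0.01
```

```bash
python3 - <<'E'
from h import *
st();go(frg(-.045,0.),.0142);d=snap("wrist","w13",1.4)
E
```

```text
t 52.0 tcp [0.5288 0.04   0.0418] F [ 0.1  0.  -2.4] open 0.01
off cm [0.16 2.76 0.17] zaz -8.09 gauge [-46.6   1.6]
```

View pics/w13.png

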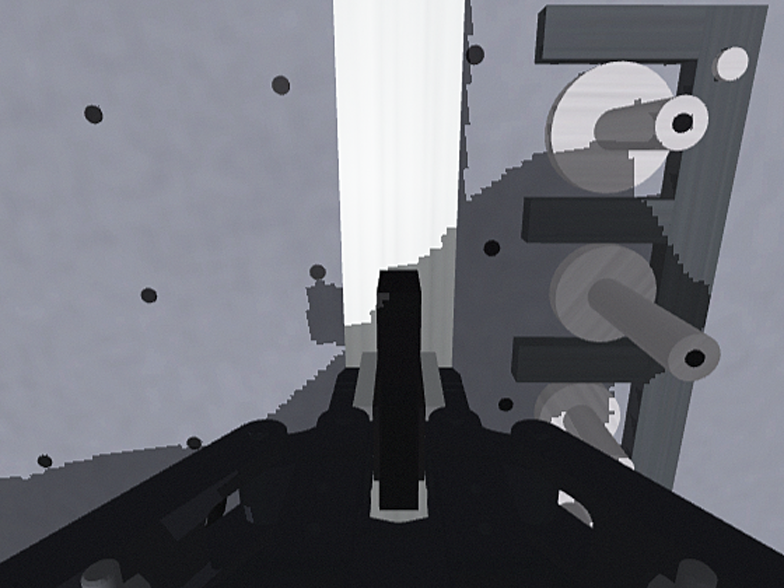

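```bash
python3 - <<'E'
from h import *
d=load("w13");q=lambda u,v,z:px2w(d,u/1.4,v/1.4,z)[:2]
a,b=q(399,271,.0636),q(399,509,.0636);print("rib",tog(a)*1e3,tog(b)*1e3,np.linalg.norm(a-b).round(4),"mid",tog((a+b)/2)*1e3)
# straightedge edges: yaw in gauge frame, top z=.0376
z=.0376
L0,L1,R0,R1=q(333,0,z),q(345,360,z),q(465,0,z),q(453,360,z)
for A,B in((L0,L1),(R0,R1)):
    A,B=tog(A),tog(B);print((A*1e3).round(1),(B*1e3).round(1),"rel yaw deg",np.degrees(np.arctan2(-(A-B)[0],(A-B)[1])).round(2))
# where gauge front face teeth appear now (z=.01)
for p in[(537,62),(513,378)]: print("gauge face",(tog(q(*p,.01))*1e3).round(1))
E
```

```text
rib [-48.06507553  42.2692236 ] [-47.94202613 -34.12499454] 0.0764 mid [-48.00355083   4.07211453]
[-66.4 112.6] [-66.5   4.4] rel yaw deg -0.02
[-30.1 112.6] [-29.7   4.5] rel yaw deg 0.21
gauge face [ -1.7 101.6]
gauge face [ -1.5 -16.3]
```

Call:
jog_arm --pt "0.15 1.5 0.2" --pt "0 0.8 0" --pt "0 0.38 0" --pt "0 0 0" --pt "0 0 0" --roll '[0.1,0,0,0,0]' --claw '[0.5,0.5,0.5,0.5,0.5]'

```text
t: 52.55
tcp_pos: [0.5324, 0.0378, 0.0169]
eef_rot: [0.463, -0.535, 0.535, -0.463]
contact_force: [-0.3, 0.9, -3.1]
opening: 0.0102
```

```bash
python3 - <<'E'
from h import *
st();go(frg(-.02,0.),.0142)
E
```

```text
t 52.55 tcp [0.5324 0.0378 0.0169] F [-0.3  0.9 -3.1] open 0.0102
off cm [-0.01  0.27  2.27] zaz -8.28 gauge [-42.7  -0. ]
```

Call:
jog_arm --pt "0 0.15 0" --pt "0 0.08 0" --pt "0 0.04 0.4" --pt "0 0 0.4" --pt "0 0 0.4" --pt "0 0 0.4" --pt "0 0 0" --roll '[0,0,0,0,0,0,0]' --claw '[0.5,0.5,0.5,0.5,0.5,0.5,0.5]'

```text
t: 53.25
tcp_pos: [0.5493, 0.0352, 0.0144]
eef_rot: [0.462, -0.535, 0.535, -0.463]
contact_force: [0.2, -0.2, -1.5]
opening: 0.0104
```

```bash
python3 - <<'E'
from h import *
st();go(frg(-.02,0.),.0142)
E
```

```text
t 53.25 tcp [0.5493 0.0352 0.0144] F [ 0.2 -0.2 -1.5] open 0.0104
off cm [-0.01  0.02  0.57] zaz -8.31 gauge [-25.7  -0.1]
```

Call:
jog_arm --pt "0 0.03 0.2" --pt "0 0 0.2" --pt "0 0 0.2" --pt "0 0 0.1" --pt "0 0 0" --roll '[-0.1,0,0,0,0]' --claw '[0.5,0.5,0.5,0.5,0.5]'

```text
t: 53.75
tcp_pos: [0.5535, 0.0348, 0.0144]
eef_rot: [-0.464, 0.535, -0.534, 0.462]
contact_force: [-5.9, 0.1, 7.8]
opening: 0.0103
```

Call:
jog_arm --pt "0 0 0.1" --pt "0 0 0.1" --pt "0 0 0" --roll '[0,0,0]' --claw '[0.5,0.5,0.5]'

```text
t: 54.05
tcp_pos: [0.5546, 0.0347, 0.0144]
eef_rot: [-0.465, 0.535, -0.533, 0.462]
contact_force: [-6.5, 0.7, 7.5]
opening: 0.0102
```

```bash
python3 - <<'E'
from h import *
s=st();print(np.round(s["moment"],2));go(frg(-.018,0.),.0142)
E
```

```text
t 54.05 tcp [0.5546 0.0347 0.0144] F [-6.5  0.7  7.5] open 0.0102
[0.27 1.33 0.  ]
off cm [0.01 0.02 0.23] zaz -8.14 gauge [-20.3   0.1]
```

Call:
jog_arm --pt "0 -0.04 0.1" --pt "0 0 0.1" --pt "0 0 0.1" --pt "0 0 0" --roll '[0,0,0,0]' --claw '[0.5,0.5,0.5,0.5]'

```text
t: 54.45
tcp_pos: [0.5581, 0.0341, 0.0144]
eef_rot: [-0.464, 0.535, -0.534, 0.462]
contact_force: [-7.4, 1.5, 7.2]
opening: 0.0099
```

Call:
jog_arm --pt "0 0 0.1" --pt "0 0 0.1" --pt "0 0 0" --roll '[0,0,0]' --claw '[0.5,0.5,0.5]'

```text
t: 54.75
tcp_pos: [0.5582, 0.0341, 0.0145]
eef_rot: [-0.466, 0.536, -0.533, 0.461]
contact_force: [-12.0, 0.4, 11.0]
opening: 0.0101
```

```bash
python3 - <<'E'
from h import *
s=st();print(np.round(s["moment"],2));go(frg(-.018,0.),.0142)
E
```

```text
t 54.75 tcp [0.5582 0.0341 0.0145] F [-12.    0.4  11. ] open 0.0101
[ 0.44  2.4  -0.05]
off cm [-0.    0.03 -0.13] zaz -8.16 gauge [-16.7  -0. ]
```

Call:
jog_arm --pt "0 -0.03 0.1" --pt "0 0 0" --pt "0 -0.02 -0.1" --pt "0 0 0" --pt "0 0 0" --pt "0 0 0" --pt "0 0 0" --pt "0 0 0" --roll '[0,0,0,0,0,0,0,0]' --claw '[0.5,0.5,0.5,0.5,1.6,2.2,3,3]'

```text
t: 55.55
tcp_pos: [0.5632, 0.033, 0.0151]
eef_rot: [0.462, -0.534, 0.535, -0.463]
contact_force: [0.3, -0.8, -0.3]
opening: 0.0297
```

```bash
python3 - <<'E'
from h import *
s=st();go(frg(-.018,0.),.0142)
E
```

```text
t 55.55 tcp [0.5632 0.033  0.0151] F [ 0.3 -0.8 -0.3] open 0.0297
off cm [-0.03  0.09 -0.64] zaz -8.22 gauge [-11.6  -0.3]
```

Call:
jog_arm --pt "0 0 -0.4" --pt "0 0 0" --pt "0 -1 0" --pt "0 -3 0" --pt "0 -4 0" --pt "0 -5 0" --pt "0 -5 0" --pt "0 -3 0" --pt "0 0 0" --pt "0 0 0" --roll '[0,0,0,0,0,0,0,0,0,0]' --claw '[3,3,3,4,5,6,6,6,6,6]'

```text
t: 56.55
tcp_pos: [0.5581, 0.0338, 0.2259]
eef_rot: [0.463, -0.534, 0.535, -0.463]
contact_force: [-0.1, -0.5, -0.5]
opening: 0.0599
```

Call:
jog_arm --pt "2 0 -2" --pt "3 0 -2" --pt "3 0 -2" --pt "3 0 0" --pt "2 0 0" --pt "0 0 0" --pt "0 0 0" --roll '[0,0,0,0,0,0,0]' --claw '[6,6,6,6,6,6,6]'

```text
t: 57.25
tcp_pos: [0.4794, -0.0858, 0.2237]
eef_rot: [-0.463, 0.535, -0.534, 0.463]
contact_force: [0.7, 0.4, -0.6]
opening: 0.0604
```

```bash
python3 - <<'E'
from h import *
s=st();d=snap("wrist","w14",1.4);snap("top","top9",1.4);snap("scene","scene9",1.4);moved(["p1","p2"])
E
```

```text
t 57.25 tcp [ 0.4794 -0.0858  0.2237] F [ 0.7  0.4 -0.6] open 0.0604
p1 shift px 1 0 score 0.848
p2 shift px -1 0 score 0.464
```

View pics/w14.png

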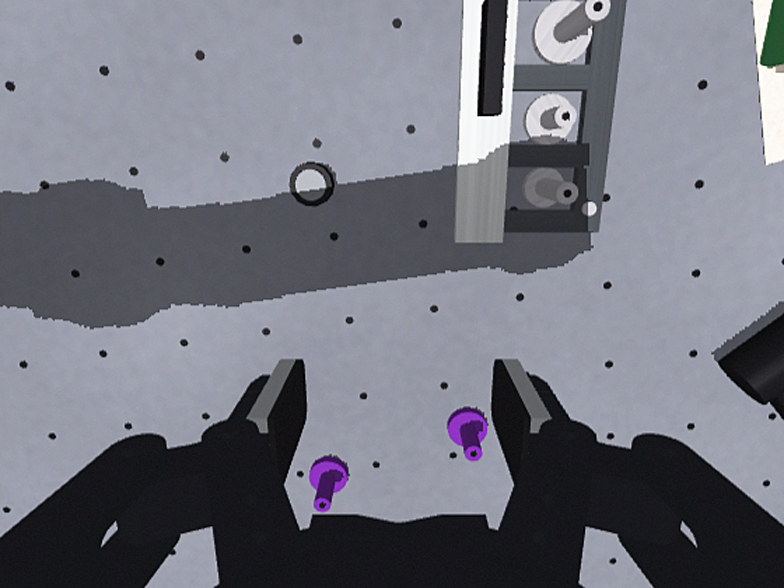

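Call:
jog_arm --pt "-3 0 1" --pt "-4 0 1" --pt "-4 0 0" --pt "-4 0 0" --pt "-3 0 0" --pt "0 0 0" --pt "0 0 0" --roll '[0,0,0,0,0,0,0]' --claw '[6,6,6,6,6,6,6]'

```text
t: 58.15
tcp_pos: [0.5253, 0.0902, 0.2246]
eef_rot: [-0.464, 0.534, -0.534, 0.464]
contact_force: [-0.4, -0.3, -0.1]
opening: 0.0601
```

```bash
python3 - <<'E'
from h import *
st();snap("wrist","w15")
def prof(d,pts,w=2):
    f=d["frame"].astype(float).mean(2)
    return [int(cv2.getRectSubPix(f.astype(np.float32),(1,1),tuple(map(float,w2px(d,[*frg(x,y),.01]))))[0,0]) for x,y in pts]
for n in("w14","w15"):
    d=load(n);print(n)
    for y in(-.112,-.062,-.01,.05,.11):
        u,v=w2px(d,[*frg(0,y),.01])
        if 5<v<250: print(" seam y",y,(np.arange(-42,10,2)[0],"mm step 2"),prof(d,[(x/1000,y) for x in range(-42,12,2)]))
    print(" -end",prof(d,[(-.025,y/1000) for y in range(-134,-114,2)]) if n=="w14" else prof(d,[(-.025,y/1000) for y in range(134,114,-2)]))
    print(" gauge end",prof(d,[(.06,y/1000) for y in range(-134,-110,2)]) if n=="w14" else prof(d,[(.06,y/1000) for y in range(134,110,-2)]))
E
```

```text
t 58.15 tcp [0.5253 0.0902 0.2246] F [-0.4 -0.3 -0.1] open 0.0601
w14
 seam y -0.112 (np.int64(-42), 'mm step 2') [81, 81, 83, 137, 135, 134, 135, 141, 140, 137, 134, 130, 136, 132, 129, 136, 137, 136, 136, 136, 134, 47, 44, 47, 47, 45, 46]
 seam y -0.062 (np.int64(-42), 'mm step 2') [160, 160, 142, 234, 247, 246, 245, 248, 248, 246, 246, 244, 248, 189, 132, 140, 143, 137, 141, 137, 140, 52, 44, 47, 44, 48, 47]
 seam y -0.01 (np.int64(-42), 'mm step 2') [160, 160, 147, 231, 247, 247, 245, 248, 253, 69, 12, 39, 49, 49, 47, 47, 47, 59, 252, 242, 249, 142, 90, 92, 92, 93, 92]
 -end [82, 81, 80, 82, 96, 142, 139, 138, 138, 139]
 gauge end [108, 79, 81, 84, 82, 81, 81, 83, 67, 44, 47, 46]
w15
 seam y -0.01 (np.int64(-42), 'mm step 2') [75, 73, 71, 119, 123, 123, 121, 125, 135, 39, 11, 11, 13, 15, 14, 12, 1, 189, 236, 228, 239, 111, 77, 81, 81, 81, 80]
 seam y 0.05 (np.int64(-42), 'mm step 2') [72, 72, 68, 121, 121, 125, 122, 126, 128, 118, 125, 121, 121, 125, 124, 123, 120, 115, 122, 121, 127, 66, 40, 42, 40, 41, 41]
 seam y 0.11 (np.int64(-42), 'mm step 2') [147, 149, 141, 240, 239, 237, 239, 241, 241, 236, 237, 237, 238, 239, 237, 237, 234, 234, 238, 212, 122, 54, 41, 41, 41, 41, 42]
 -end [148, 149, 148, 149, 120, 239, 240, 239, 239, 239]
 gauge end [149, 152, 132, 65, 69, 118, 115, 75, 49, 40, 42, 43]
```

```bash
python3 - <<'E'
from h import *
st();print(robot.job_done())
E
```

```text
t 58.2 tcp [0.5254 0.0888 0.2245] F [0.8 0.4 0.5] open 0.06
the job is handed in; nothing more can be done
None
```

All four steel posts were present. I sized them tallest first, and each now stands with its foot inside the first slot it entered. The job was handed in at 58 s.

| Post | Slots that stopped it | Slot it stands in |
|---|---|---|
| post_a (66 mm) | 1, 2 | 3 |
| post_b (58 mm) | none | 1 |
| post_c (50 mm) | 1, 2, 3 | 4 |
| post_d (42 mm) | 1 | 2 |

- **Straightedge:** It lies flat in front of the gauge. In the last two wrist images its front edge is on the gauge face at all five points I checked. Its ends are at about ±125 mm, so it is centred. I did not view the +y end by eye because the picture allowance was used up; that end was checked only from pixel profiles.
- **post_c at slot 3:** post_a was already in that slot, so post_c came to rest against post_a's foot, about 2 mm before it would have met the slot's corners. It pushed post_a on towards the slot's end. post_c's stops at slots 1 and 2 put its foot at about 44 mm, too wide for slot 3.
- **post_a at slot 2:** The first try was about 1.6 mm off-centre, so I repeated it centred. The foot stopped there as well.
- **Other objects:** I touched none of the bystanders or the purple look-alikes. The final image match for one purple post scored low (0.46), probably because of the arm's shadow; both look undisturbed in the last wrist picture. I did not run a match on the other bystanders at the end.

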